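# Close a pot-core inductor in the clamping jig and hold it

### The job

Assemble the pot-core inductor in the round nest of the clamping jig: set the ferrite half that lies open side up into the nest, then the wound coil former in its groove, then the other half, which lies open side down, over the coil so that the two halves meet; ferrite chips, so set the parts down without dropping them. Then push the sprung lever by its ball knob down over the inductor, past the last click of its ratchet and right onto its stop, and finish while still holding it pressed there, so that a colleague can fit the retaining clips. Leave the other things on the bench where they are.

Things in the scene. Friction and masses are not known exactly. Their poses are not given: they have to be found in the camera images.
- nest (a point): Centre of the nest's floor, 20 mm above the bench. Fixed jig, place and yaw (within 0.3) vary: base plate 100 x 235 x 12 mm, low round white nest ring, 74 mm across. Pocket 52 mm in diameter, 8 mm deep (rim 28 mm above the bench), chamfered 1.5 mm. Axes: z up; +y from the nest to the lever's pivot (the lever swings in this y-z plane); x parallel to the pivot pin.
- pivot (a point): Axis of the lever's pivot pin, 120 mm from the nest's axis along the nest's +y, 80 mm above the bench, between two aluminium cheeks (tops 98 mm above the bench); the pin runs along x. Same axes as the nest.
- knob: Black ball knob, 35 mm, on the lever's end; origin at the ball's centre, 220 mm from the pivot. Open: upright, 10 degrees past vertical away from the nest, 297 mm above the bench. Closed: lever level over the nest, ball 80 mm above the bench, 100 mm beyond the nest's axis. Pinched from above along the pin's direction, the ball turns between the pads. Behind it a 12 mm rod, then a 20 mm wide bar.
- lever (a joint): Lever angle, rad: 0 open, grows as it is pushed over the nest, 1.745 level on its stop. Sprung open: 2 N at the knob at first, 5 N near the end, 12 N once the lever's sprung foot presses on the inductor (from about 1.65). The ratchet clicks over four teeth, at about 1.26, 1.40, 1.54 and 1.68; let go after the last click, it springs back to about 1.66 and stays.
- pawl (a joint): Sprung pawl slider behind the ratchet, m: 0 nose fully forward (dropped in behind a tooth, or no tooth there), up to 0.004 while it rides over a tooth.
- foot: Sprung foot in the lever, black domed pad 22 mm wide, that presses on the middle of the upper half; its origin lies on the lever's centre line, 120 mm from the pivot.
- core_low: The lower ferrite half (see core_low_mid), origin at the centre of its underside, z up.
- core_low_mid (a point): Dark grey ferrite half lying open side up, 50 mm in diameter, 19.5 mm high; point at its centre, half-way up. Groove 39 mm in outer diameter, 13.2 mm deep, around a centre post 20 mm in diameter as high as the wall; two 9 mm lead slots (any yaw will do). In the nest its upper 11.5 mm stand clear: hold it by the top 9 mm with the fingertips.
- coil: The wound coil former (see coil_mid), origin at the centre of its underside, z up.
- coil_mid (a point): Coil former: white spool wound with copper, 37 mm in diameter, 25.4 mm high, upright, with a 22 mm hole, rims chamfered 1.5 mm; point at its centre, half-way up. In the groove its underside is 6.3 mm above the lower half's underside and 12 mm of it stand out: hold it by the top 9 mm.
- core_top: The upper ferrite half (see core_top_mid), origin at the centre of its lower rim, z up.
- core_top_mid (a point): The other ferrite half, same shape, lying open side down (flat back up), 50 mm in diameter, 19.5 mm high; point at its centre, half-way up. It goes over the coil as it lies, not turned over, until its rim rests on the lower half's rim: its underside then 19.5 mm, its top 39 mm above the nest's floor. Hold it by the top 12 mm.
- multimeter: Bystander: handheld meter lying flat, 190 x 88 x 40 mm; origin under its centre.
- screwdriver: Bystander: black-handled screwdriver, 190 mm long; origin under its middle.
- clip_tray: Bystander: grey open tray of steel clips, 110 x 80 x 30 mm; origin under its centre.
- solder_reel: Bystander: white reel of solder standing on its flange, 60 mm in diameter, 47 mm high; origin under its centre.
Not all that is in view belongs to the job. Leave any green, purple or turquoise look-alike of the core_top alone.

How it is judged:
By the outcome, as a careful person would: the job done as asked, in the order asked, and still so for the second after the job is handed in, while the arm keeps its last pose, push and grip.
It also fails if it takes over 72 s, if anything falls off the work surface, if the arm or the gripper's body presses on something with over 40 N, if the wrist force passes 120 N, or if a joint passes its speed limit or range.

### The arm

A 7-joint arm with a two-finger parallel gripper is mounted at the origin on the work surface. World frame = base frame: x ahead of the robot, y to its left, z up, the work surface at z = 0. Lengths are in m, angles in rad, forces in N, time in s.
With the tool pointing down it reaches from about 0.4 to 0.85 m from the base axis. Payload 10.4 kg.
Tool frame: the origin (TCP) lies at the very end of the fingers, on their centre line; the grasp point (between the pads) lies 19 mm behind it; z points along the fingers, y is the direction in which the jaws open and shut (so a half turn about z gives the same grasp; the last joint's range is limited). The gripper opens to 87 mm and grips with 3 to 60 N. Pads are 19 mm wide; open, the fingers measure 117 mm over their backs; the gripper's body (75 mm by 190 mm) begins 51 mm behind the grasp point.
Start: joints at [1.223, 0.332, -0.065, 1.46, 0.022, 1.35, -0.088], TCP at [0.199, -0.592, 0.198] pointing down, gripper open.
Joint ranges: [-2.6, 2.6], [-0.5, 2.12], [-1.47, 1.34], [0.16, 2.42], [-1.27, 4.41], [0.06, 2.06], [-2.6, 2.6]. Speed limits (rad/s): [2.22, 2.22, 2.79, 2.79, 3.14, 3.14, 3.14].

### API

Orientations are given as a unit quaternion [x, y, z, w].
In Python, from bench import r, eyes, job gives the robot as it stands. The module is installed in compiled form; this text tells all that it offers.
- The arm moves only by the tool play_rows, never from a script. Its argument "motion" is a list of rows, each a list of 7 numbers: the shift along the tool's x, y, z as a fraction of full scale, then the turn, a rotation vector about the tool's x, y, z as a fraction of full scale, then the opening in per cent of the stroke, from 0 (shut) to 100 (fully open). A call has 1 to 5 rows; each row is the pose to reach, as a shift and turn from the pose commanded when the call began, along the tool's axes at that moment; what a row does not reach only later rows make up. Full scale, the value 1, is 0.2 m for a shift and 90 degrees for a turn. A row lasts 1/8 s, in which the tool goes at most 62.5 mm and 10.7 degrees, less where a joint would pass 70% of its speed; a pose out of reach is approached as far as the arm can. A call with a number of a shift or a turn outside -1 to 1 is refused whole. A call with a gripper value outside its range is refused whole. The fingers move at their own pace and stop on an object; "squeeze" is the grip in N (left out, the last holds). Time passes only in rows, so rows that repeat a pose let the fingers close. It gives the time, the measured TCP pose, the force and the opening at its end, in the units of the state.
- r.read_state(): the state, without advancing time (a new reading comes with each control period).
- eyes.camera(name): name is "scene" or "top" or "wrist"; returns a dict with "image" (384x512x3 uint8, red, green, blue), "mtx" (3x3 intrinsics, pixels), "R" (3x3) and "t" (3): a world point X has camera coordinates R X + t. Camera axes: x right, y down, z forward; pixel columns grow to the right and rows downward; lengths in m; the calibration is good to about 2 mm. The wrist camera is an equidistant fisheye: a pixel r from the principal point sees the ray r / f radians off the axis. A picture is of the moment at which its call begins. There is no depth.
- job.close_job(): hands the job in, once; it reports no verdict.
Trained networks look in a picture, given as the dict that the camera call returned (one of the last four; its "shot" number tells which), for a name from the list of things; names that differ only in an ending like _2 or _b are one class to them, and where a whole thing is asked for, a point or a joint stands for the part that bears it (a point fixed in the world has none). Each returns a list of dicts, best first, with "p" (0 to 1); they miss things now and then, are a little off and sometimes report something else, mostly with a low value. They report only what shows in the picture. A call takes as long as a camera call. They do not tell look-alikes from the thing itself.
- eyes.regions_of(picture, label): "region" (384x512 bool, what is visible of it) and "xy" ([column, row] in pixels, amid what is visible of it).
- eyes.landmark_of(picture, label): "xy" ([column, row] in pixels: a listed point, or the origin of a listed thing).
The state is a dict: "time": time; "joint_positions": joint angles; "joint_vel": joint speeds; "joint_torque": joint torques, N m; "ee_pos": TCP position; "eef_rot": TCP orientation; "ft_force": force on the tool from outside, world axes, zero at the start; "torque": the same for the moment, N m; "width": finger opening in m.
Only numpy, scipy, OpenCV 4.12 (cv2) and the standard library are available. Lean on these libraries where they do the work, as an engineer would, in place of code of your own. Each camera call takes 0.05 s, during which the arm holds its last target. There are 200 camera calls.

## Working session

There is one attempt and no reset: what is moved stays moved. The work goes in short steps, Python scripts to look and compute and a tool call to move; the robot and the scene stay as the last step left them, time stands still between calls to the robot, and variables do not carry over. Pictures are saved under pics/ and viewed, about 8 in all and at most 12, crops included, and the job is handed in when it is done.

Besides the shell and the picture viewer there is one more tool, called after "Emit:" in YAML: its name, and indented under it one key for each argument. play_rows: Moves the arm, as the interface text tells. Shift numbers are shares of 0.2 m and turn numbers shares of 90 degrees, none past 1 either way. Its arguments: {"type":"object","properties":{"motion":{"type":"array","items":{"type":"array","items":{"type":"number"}}},"squeeze":{"type":"number"}},"required":["motion"]}

```bash
mkdir -p pics && cat > h.py <<'E'
import numpy as np, cv2
from bench import r, eyes, job
from scipy.spatial.transform import Rotation as Ro
def save(p,n): cv2.imwrite(f'pics/{n}.png',p['image'][:,:,::-1])
def ray(p,xy,fish=False):
    K=np.array(p['mtx']);R=np.array(p['R']);t=np.array(p['t'])
    d=np.array([(xy[0]-K[0,2])/K[0,0],(xy[1]-K[1,2])/K[1,1],1.])
    if fish:
        th=np.hypot(d[0],d[1]); d=np.array([d[0]/th*np.sin(th),d[1]/th*np.sin(th),np.cos(th)]) if th>0 else np.array([0,0,1.])
    return -R.T@t, R.T@d/np.linalg.norm(d)
def atz(p,xy,z,fish=False):
    c,d=ray(p,xy,fish); return c+d*(z-c[2])/d[2]
def tri(rays):
    A=np.zeros((3,3));b=np.zeros(3)
    for c,d in rays:
        P=np.eye(3)-np.outer(d,d);A+=P;b+=P@c
    return np.linalg.solve(A,b)
E
cat > a.py <<'E'
from h import *
s=r.read_state();print({k:np.round(s[k],3) for k in s})
S=eyes.camera('scene');T=eyes.camera('top');save(S,'s0');save(T,'t0')
Z=dict(nest=.02,pivot=.08,knob=.297,core_low_mid=.00975,coil_mid=.0127,core_top_mid=.00975,multimeter=0,screwdriver=0,clip_tray=0,solder_reel=0)
for n,z in Z.items():
    for nm,p in(('S',S),('T',T)):
        for o in eyes.landmark_of(p,n)[:3]:
            print(n,nm,round(o['p'],2),np.round(o['xy'],1),np.round(atz(p,o['xy'],z),4))
cv2.imwrite('pics/st0.png',cv2.resize(np.hstack([S['image'],T['image']])[:,:,::-1],(800,300)))
E
python3 a.py
```

```text
{'time': np.float64(0.0), 'joint_positions': array([ 1.223,  0.333, -0.065,  1.461,  0.022,  1.35 , -0.088]), 'joint_vel': array([-0.002,  0.   ,  0.002, -0.001,  0.001,  0.001,  0.   ]), 'joint_torque': array([-0.0000e+00, -6.2327e+01,  2.5000e-02, -3.8991e+01, -6.1000e-02,
        4.0000e-02,  0.0000e+00]), 'ee_pos': array([ 0.199, -0.592,  0.197]), 'eef_rot': array([ 0.987,  0.162, -0.   , -0.001]), 'ft_force': array([-0.121, -0.221,  0.016]), 'torque': array([-0.016,  0.025,  0.022]), 'width': np.float64(0.087)}
nest S 0.79 [270.2 224. ] [0.583 0.045 0.02 ]
nest S 0.32 [218.2 274.2] [ 0.5941 -0.2168  0.02  ]
nest T 0.66 [245.4 194.5] [0.5812 0.0497 0.02  ]
pivot S 0.86 [290.4 190.2] [0.5617 0.1743 0.08  ]
pivot S 0.44 [251.1 311.6] [ 0.7715 -0.2488  0.08  ]
pivot T 0.88 [206.2 201.7] [0.5548 0.1714 0.08  ]
knob S 0.52 [301.3 140. ] [0.5548 0.2068 0.297 ]
knob T 0.7 [185.7 197.6] [0.5494 0.1965 0.297 ]
core_low_mid S 0.64 [206.  246.2] [ 0.4822 -0.1714  0.0097]
core_low_mid S 0.46 [318.5 157.7] [0.4971 0.4463 0.0097]
core_low_mid T 0.66 [314.6 221. ] [ 0.4903 -0.1768  0.0097]
coil
[... 446 characters left out ...]
5951 -0.3377  0.0097]
multimeter S 0.81 [315.8 159.1] [0.489  0.4404 0.    ]
multimeter T 0.84 [127.9 222.1] [0.4973 0.4464 0.    ]
screwdriver S 0.52 [142.8 245.6] [ 0.3187 -0.3179  0.    ]
screwdriver T 0.49 [357.3 271.7] [ 0.3223 -0.3131  0.    ]
clip_tray S 0.67 [318.5 260.4] [0.7919 0.0587 0.    ]
clip_tray S 0.67 [219.8 272.1] [ 0.5839 -0.2021  0.    ]
clip_tray S 0.59 [269.9 227.2] [0.5829 0.0448 0.    ]
clip_tray T 0.79 [245.3 134.8] [0.7859 0.0484 0.    ]
solder_reel S 0.7 [248.2 311. ] [ 0.7424 -0.2308  0.    ]
solder_reel T 0.88 [327.3 143.9] [ 0.7489 -0.227   0.    ]
solder_reel T 0.56 [206.9 198.8] [0.571  0.1801 0.    ]
solder_reel T 0.44 [370.3 221.4] [ 0.4863 -0.3613  0.    ]
```

```bash
python3 - <<'E'
import cv2
t=cv2.imread('pics/t0.png')[100:300,160:440]
cv2.imwrite('pics/t0c.png',cv2.resize(t,None,fx=2.8,fy=2.8,interpolation=3))
E
```

```text
(no output)
```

View pics/t0c.png

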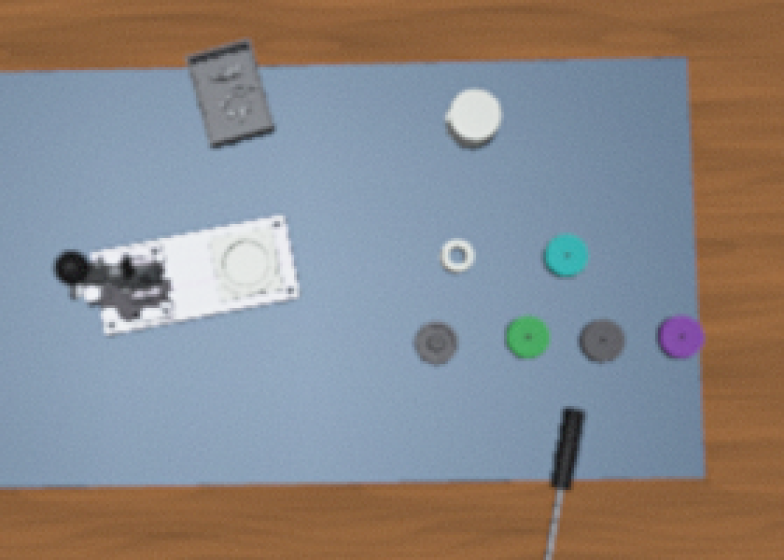

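View pics/s0.png

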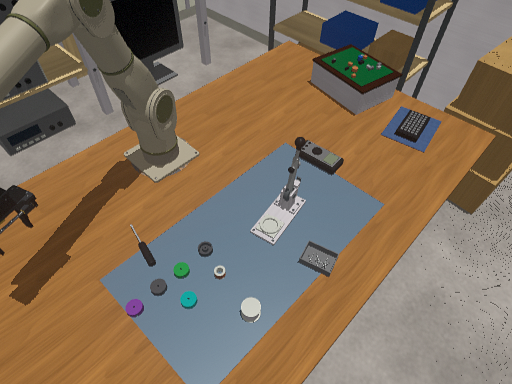

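The top view (crop) shows grey open half at top-camera px (315,221), coil at (323,191), the real grey upper half at (375,221), with green, purple and turquoise decoys around. The jig is at left, with its lever upright at (186,197). Next I move over the parts, jaws along the pin direction.

Emit:
play_rows:
  motion:
    - [1,-0.75,0,0,0,-0.59,100]
    - [1,-0.75,0,0,0,-0.59,100]
    - [1,-0.75,0,0,0,-0.59,100]
    - [1,-0.75,0,0,0,-0.59,100]
    - [1,-0.75,0,0,0,-0.59,100]
  squeeze: 20

```text
time: 1.72
ee_pos: [0.3448, -0.382, 0.1982]
eef_rot: [0.806, 0.591, 0.001, 0.0]
ft_force: [-1.4, -0.7, 0.2]
width: 0.0869
```

Emit:
play_rows:
  motion:
    - [1,0.38,0,0,0,-0.33,100]
    - [1,0.38,0,0,0,-0.33,100]
    - [1,0.38,0,0,0,-0.33,100]
    - [1,0.38,0,0,0,-0.33,100]
    - [1,0.38,0,0,0,-0.33,100]

```text
time: 2.35
ee_pos: [0.4773, -0.2181, 0.1977]
eef_rot: [0.632, 0.775, 0.0, 0.0]
ft_force: [-0.3, -1.3, 0.3]
width: 0.0866
```

```bash
cat > w.py <<'E'
import sys
from h import *
s=r.read_state();R=Ro.from_quat(s['eef_rot']).as_matrix()
print(np.round(s['time'],2),np.round(s['ee_pos'],4),'x',np.round(R[:,0],3),'z',np.round(R[:,2],3),'w',round(float(s['width']),4),'F',np.round(s['ft_force'],1))
Z=dict(nest=.02,pivot=.08,knob=.297,core_low_mid=.00975,coil_mid=.0127,core_top_mid=.00975)
W=eyes.camera('wrist')
for n in sys.argv[2:]:
    z=Z[n.split('=')[0]]
    if '=' in n: n,z=n.split('=');z=float(z)
    for o in eyes.landmark_of(W,n)[:4]:
        X=atz(W,o['xy'],z,True); d=(X-s['ee_pos']); 
        print(n,round(o['p'],2),np.round(o['xy'],1),np.round(X,4),'tool d/0.2',np.round(R.T@d/.2,3))
save(W,sys.argv[1])
E
python3 w.py w1 core_low_mid coil_mid core_top_mid nest
```

```text
2.35 [ 0.4773 -0.2181  0.1977] x [-0.202  0.979  0.   ] z [ 0.001  0.    -1.   ] w 0.0866 F [-0.3 -1.3  0.3]
core_low_mid 0.84 [270.8 143.9] [ 0.4886 -0.1786  0.0097] tool d/0.2 [0.182 0.095 0.94 ]
coil_mid 0.59 [338.7 181.9] [ 0.5867 -0.2076  0.0127] tool d/0.2 [-0.059  0.546  0.925]
core_top_mid 0.93 [259.3 225.5] [ 0.4968 -0.2886  0.0097] tool d/0.2 [-0.365  0.024  0.939]
core_top_mid 0.73 [311.2 265.5] [ 0.5832 -0.335   0.0097] tool d/0.2 [-0.679  0.4    0.94 ]
nest 0.65 [370.6   5.4] [0.5776 0.0344 0.02  ] tool d/0.2 [1.135 0.745 0.889]
```

View pics/w1.png

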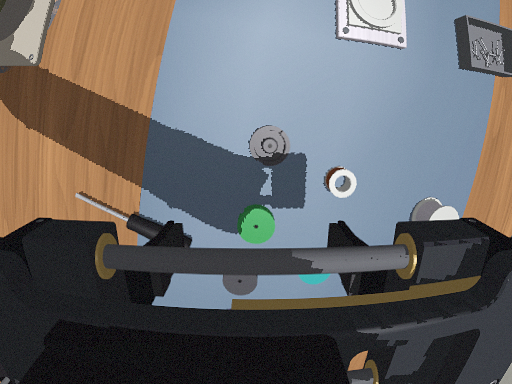

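The wrist view shows the open half at (271,144), coil at (339,182), green decoy at (259,225) and the nest at the top edge. I go over the half and look closer.

Emit:
play_rows:
  motion:
    - [0.18,0.095,0.5,0,0,0,100]
    - [0.18,0.095,0.5,0,0,0,100]
    - [0.18,0.095,0.5,0,0,0,100]

```text
time: 2.98
ee_pos: [0.4855, -0.1803, 0.0953]
eef_rot: [0.633, 0.774, -0.001, -0.003]
ft_force: [0.1, -1.0, 0.7]
width: 0.0871
```

```bash
cat >> w.py <<'E'
c,d=ray(W,(256,192),True)
print('cam in tool',np.round(R.T@(c-s['ee_pos']),4),'axis',np.round(R.T@d,3),'K',np.array(W['mtx'])[[0,1,0,1],[0,1,2,2]])
E
python3 w.py w2 core_low_mid coil_mid
```

```text
2.98 [ 0.4855 -0.1803  0.0953] x [-0.199  0.98   0.003] z [-0.005  0.002 -1.   ] w 0.0871 F [ 0.1 -1.   0.7]
core_low_mid 0.62 [259.2 193.8] [ 0.4883 -0.181   0.0097] tool d/0.2 [-0.008  0.015  0.428]
coil_mid 0.81 [346.3 237.6] [ 0.5842 -0.2076  0.0127] tool d/0.2 [-0.233  0.459  0.41 ]
cam in tool [ 0.071  -0.0007 -0.1869] axis [-0.252  0.003  0.968] K [297.31863964 297.31863964 255.43572743 194.26743838]
```

View pics/w2.png

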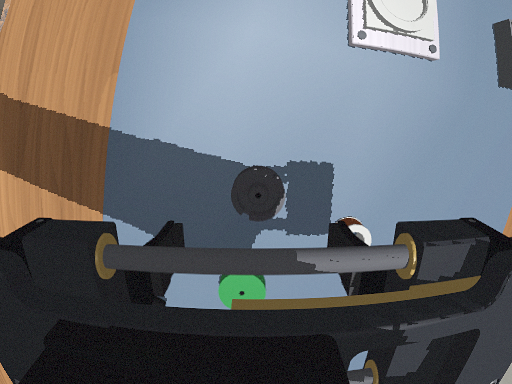

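Emit:
play_rows:
  motion:
    - [-0.005,0.01,0.3,0,0,0,100]
    - [-0.005,0.01,0.42,0,0,0,100]
    - [-0.005,0.01,0.42,0,0,0,100]
    - [-0.005,0.01,0.42,0,0,0,100]

```text
time: 3.62
ee_pos: [0.4912, -0.183, 0.0158]
eef_rot: [0.634, 0.774, 0.0, 0.002]
ft_force: [0.0, -0.3, -0.1]
width: 0.0872
```

```bash
python3 w.py w3 core_low_mid
```

```text
3.62 [ 0.4912 -0.183   0.0158] x [-0.197  0.98  -0.002] z [ 0.003 -0.002 -1.   ] w 0.0872 F [ 0.  -0.3 -0.1]
core_low_mid 0.75 [250.2 216.1] [ 0.4864 -0.1801  0.0098] tool d/0.2 [ 0.019 -0.021  0.03 ]
cam in tool [ 0.0711 -0.0008 -0.1869] axis [-0.252  0.003  0.968] K [297.31863964 297.31863964 255.43572743 194.26743838]
```

View pics/w3.png

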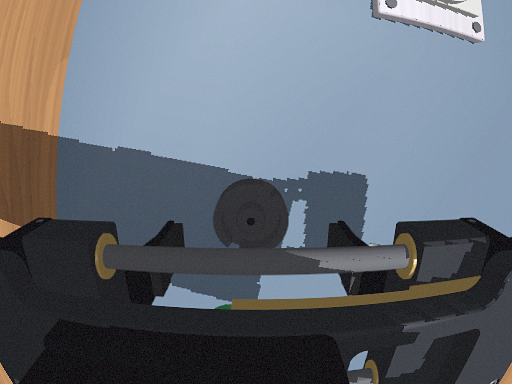

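The half sits between the open fingers at (250,216), about 4 mm ahead in tool x. I correct, then close.

Emit:
play_rows:
  motion:
    - [0.02,-0.02,0.02,0,0,0,100]
    - [0.02,-0.02,0.02,0,0,0,100]
    - [0.02,-0.02,0.02,0,0,0,75]

```text
time: 4.1
ee_pos: [0.485, -0.1788, 0.0097]
eef_rot: [0.633, 0.774, -0.0, 0.0]
ft_force: [0.4, -0.3, 0.5]
width: 0.0824
```

```bash
python3 w.py w4 core_low_mid
```

```text
4.1 [ 0.485  -0.1788  0.0097] x [-0.198  0.98  -0.   ] z [ 0. -0. -1.] w 0.0824 F [ 0.4 -0.3  0.5]
core_low_mid 0.75 [259.  227.9] [ 0.4873 -0.1809  0.0098] tool d/0.2 [-0.012  0.009 -0.   ]
cam in tool [ 0.0711 -0.0007 -0.1869] axis [-0.252  0.003  0.968] K [297.31863964 297.31863964 255.43572743 194.26743838]
```

Emit:
play_rows:
  motion:
    - [-0.011,0.008,-0.008,0,0,0,70]
    - [-0.011,0.008,-0.008,0,0,0,55]
    - [-0.011,0.008,-0.008,0,0,0,40]
    - [-0.011,0.008,-0.008,0,0,0,40]
    - [-0.011,0.008,-0.008,0,0,0,40]

```text
time: 4.82
ee_pos: [0.487, -0.1806, 0.0111]
eef_rot: [0.633, 0.774, -0.0, 0.0]
ft_force: [-0.3, -0.0, 0.7]
width: 0.0362
```

```bash
python3 w.py w5 core_low_mid; python3 - <<'E'
import cv2
cv2.imwrite('pics/w5c.png',cv2.resize(cv2.imread('pics/w5.png')[150:310,150:370],None,fx=3,fy=3,interpolation=2))
E
```

```text
4.82 [ 0.487  -0.1806  0.0111] x [-0.198  0.98  -0.   ] z [ 0. -0. -1.] w 0.0362 F [-0.3 -0.   0.7]
core_low_mid 0.95 [254.5 223.7] [ 0.4858 -0.1808  0.0098] tool d/0.2 [ 0.    -0.006  0.007]
cam in tool [ 0.0711 -0.0007 -0.1869] axis [-0.252  0.003  0.968] K [297.31863964 297.31863964 255.43572743 194.26743838]
```

View pics/w5c.png

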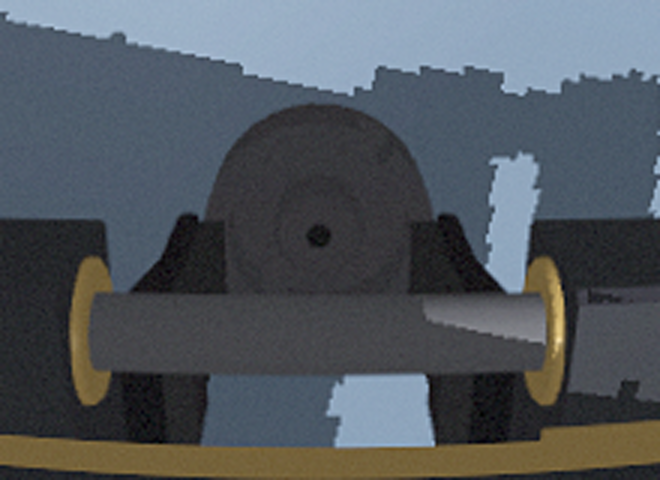

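The width reads 36 mm on a 50 mm part, and the crop shows the fingertips inside the part's outline. That is not a proper grip, so I check with better contrast before lifting.

```bash
python3 - <<'E'
from h import *
s=r.read_state();print(s['time'],s['ee_pos'],s['width'],s['ft_force'])
def f(n,a):
    i=cv2.imread(f'pics/{n}.png')[a[0]:a[0]+100,a[1]:a[1]+130].astype(float)
    i=np.clip((i/110)**.6*255,0,255).astype(np.uint8); return cv2.resize(i,None,fx=3,fy=3,interpolation=2)
S=eyes.camera('scene');T=eyes.camera('top');save(S,'s1');save(T,'t1')
c=[cv2.resize(S['image'][215:275,170:248,::-1],(390,300)),cv2.resize(T['image'][185:245,280:358,::-1],(390,300))]
cv2.imwrite('pics/m1.png',np.vstack([np.hstack([f('w3',(165,185)),f('w5',(165,190))]),np.hstack(c)]))
E
```

```text
4.925 [ 0.48697572 -0.18052419  0.01112194] 0.0356078537179029 [-0.52091114  0.14976374 -0.53500994]
```

View pics/m1.png

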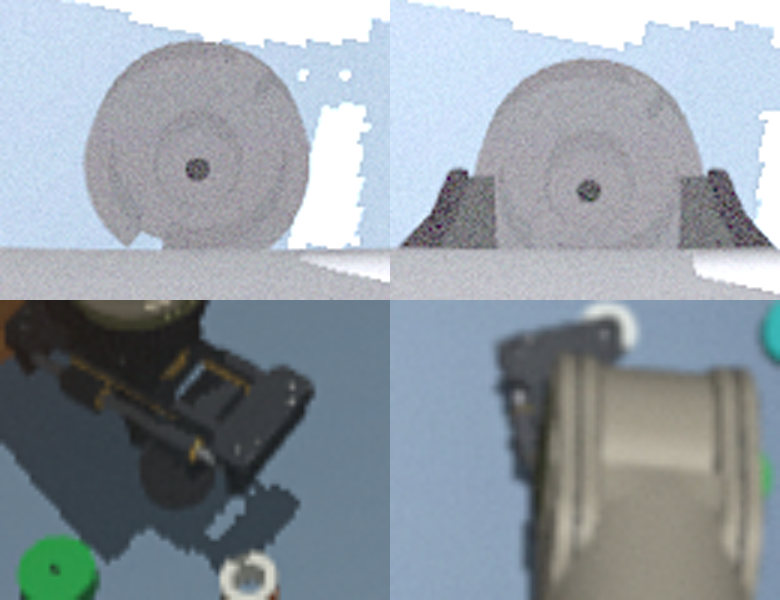

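Emit:
play_rows:
  motion:
    - [0,0,0,0,0,0,30]
    - [0,0,0,0,0,0,30]

```text
time: 5.28
ee_pos: [0.487, -0.1806, 0.0112]
eef_rot: [0.633, 0.774, -0.0, 0.0]
ft_force: [0.1, 0.5, -0.1]
width: 0.0278
```

The fingers close freely above the part, so the tips sit higher than the TCP suggests, or the part moved. I open, check the part, then descend gently watching force.

Emit:
play_rows:
  motion:
    - [0,0,0,0,0,0,70]
    - [0,0,0,0,0,0,70]
    - [0,0,0,0,0,0,70]
    - [0,0,0.02,0,0,0,70]
    - [0,0,0.04,0,0,0,70]

```text
time: 5.9
ee_pos: [0.4869, -0.1806, 0.0028]
eef_rot: [0.633, 0.774, -0.0, -0.0]
ft_force: [0.1, 0.4, 0.7]
width: 0.0599
```

```bash
python3 w.py w6 core_low_mid; python3 - <<'E'
import cv2,numpy as np
i=cv2.imread('pics/w6.png')[165:300,160:360].astype(float)
cv2.imwrite('pics/w6c.png',cv2.resize(np.clip((i/110)**.6*255,0,255).astype(np.uint8),None,fx=4,fy=4,interpolation=2))
E
```

```text
5.9 [ 0.4869 -0.1806  0.0028] x [-0.198  0.98  -0.   ] z [-0. -0. -1.] w 0.0599 F [0.1 0.4 0.7]
core_low_mid 0.88 [257.5 229.6] [ 0.4879 -0.1814  0.0098] tool d/0.2 [-0.005  0.004 -0.035]
cam in tool [ 0.0711 -0.0007 -0.1869] axis [-0.252  0.003  0.968] K [297.31863964 297.31863964 255.43572743 194.26743838]
```

View pics/w6c.png

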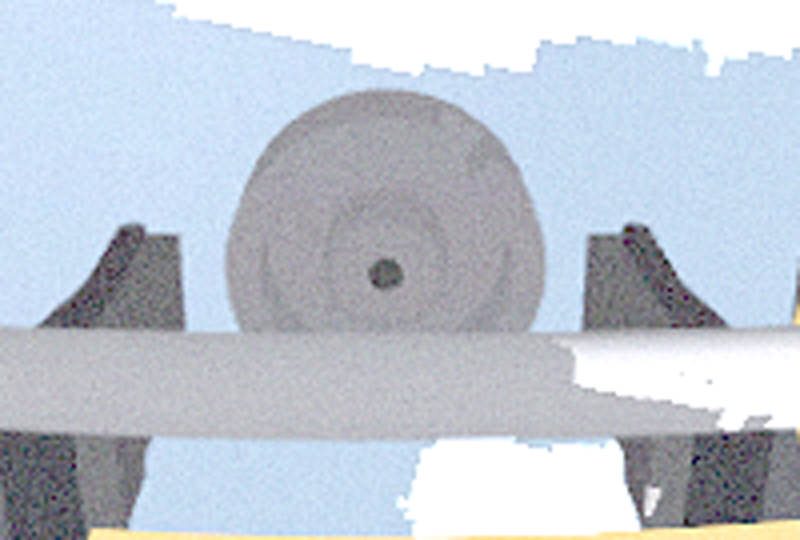

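Now both fingertips straddle the part at the same image row as before. Their apparent gap (101 px for 60 mm) puts the visible tips about 20 mm above the reported TCP. I descend carefully with force checks.

Emit:
play_rows:
  motion:
    - [0,0,0.01,0,0,0,72]
    - [0,0,0.02,0,0,0,72]
    - [0,0,0.02,0,0,0,72]

```text
time: 6.38
ee_pos: [0.487, -0.1805, -0.001]
eef_rot: [0.633, 0.774, -0.0, -0.0]
ft_force: [-0.0, -0.4, 0.4]
width: 0.063
```

Emit:
play_rows:
  motion:
    - [0,0,0.005,0,0,0,72]
    - [0,0,0.01,0,0,0,72]

```text
time: 6.62
ee_pos: [0.4871, -0.1806, -0.0028]
eef_rot: [0.633, 0.774, -0.0, 0.0]
ft_force: [0.1, 0.3, -0.1]
width: 0.0628
```

Emit:
play_rows:
  motion:
    - [0,0,0.02,0,0,0,72]
    - [0,0,0.04,0,0,0,72]
    - [0,0,0.05,0,0,0,72]
    - [0,0,0.06,0,0,0,72]
    - [0,0,0.065,0,0,0,72]

```text
time: 7.25
ee_pos: [0.487, -0.1805, -0.016]
eef_rot: [0.633, 0.774, -0.0, -0.0]
ft_force: [0.6, 1.0, -0.6]
width: 0.0625
```

Emit:
play_rows:
  motion:
    - [0,0,0.005,0,0,0,72]
    - [0,0,0.01,0,0,0,72]

```text
time: 7.5
ee_pos: [0.4871, -0.1806, -0.0178]
eef_rot: [0.633, 0.774, -0.0, 0.0]
ft_force: [-0.1, 0.2, 0.4]
width: 0.0629
```

Emit:
play_rows:
  motion:
    - [0,0,0.005,0,0,0,72]
    - [0,0,0.005,0,0,0,72]

```text
time: 7.75
ee_pos: [0.487, -0.1806, -0.0189]
eef_rot: [0.633, 0.774, -0.0, 0.0]
ft_force: [0.0, -0.0, -0.0]
width: 0.0626
```

Emit:
play_rows:
  motion:
    - [0,0,0.004,0,0,0,72]
    - [0,0,0.004,0,0,0,72]

```text
time: 8.0
ee_pos: [0.487, -0.1806, -0.0197]
eef_rot: [0.633, 0.774, -0.0, -0.0]
ft_force: [0.3, -0.2, -0.3]
width: 0.0626
```

Emit:
play_rows:
  motion:
    - [0,0,0.004,0,0,0,72]
    - [0,0,0.004,0,0,0,72]

```text
time: 8.25
ee_pos: [0.487, -0.1806, -0.0205]
eef_rot: [0.633, 0.774, -0.0, -0.0]
ft_force: [-0.2, -0.3, -0.1]
width: 0.0626
```

Emit:
play_rows:
  motion:
    - [0,0,0.005,0,0,0,72]
    - [0,0,0.005,0,0,0,72]

```text
time: 8.5
ee_pos: [0.487, -0.1806, -0.0215]
eef_rot: [0.633, 0.774, -0.0, -0.0]
ft_force: [0.3, 0.9, 0.3]
width: 0.0626
```

Emit:
play_rows:
  motion:
    - [0,0,0.005,0,0,0,72]
    - [0,0,0.005,0,0,0,72]

```text
time: 8.75
ee_pos: [0.487, -0.1806, -0.0225]
eef_rot: [0.633, 0.774, -0.0, -0.0]
ft_force: [0.4, -0.7, 0.0]
width: 0.0629
```

Emit:
play_rows:
  motion:
    - [0,0,0.005,0,0,0,72]
    - [0,0,0.005,0,0,0,72]

```text
time: 9.0
ee_pos: [0.487, -0.1806, -0.0235]
eef_rot: [0.633, 0.774, -0.0, -0.0]
ft_force: [0.7, 0.5, 0.2]
width: 0.0629
```

Still free air at −23.5 mm, so I measure heights by triangulating from several views instead of guessing further.

```bash
python3 w.py w7 core_low_mid; python3 - <<'E'
from h import *
S=eyes.camera('scene');T=eyes.camera('top')
for n in('core_top_mid','coil_mid','nest','pivot','knob','solder_reel','clip_tray'):
    a=eyes.landmark_of(S,n);b=eyes.landmark_of(T,n)
    for i in a[:3]:
        for j in b[:3]:
            ra=ray(S,i['xy']);rb=ray(T,j['xy']);X=tri([ra,rb]);e=np.linalg.norm(np.cross(X-ra[0],ra[1]))
            if e<.008: print(n,np.round(X,4),'resid',round(e,4),round(i['p'],2),round(j['p'],2))
i=cv2.imread('pics/w7.png')[165:300,160:360].astype(float)
cv2.imwrite('pics/w7c.png',cv2.resize(np.clip((i/110)**.6*255,0,255).astype(np.uint8),None,fx=3,fy=3,interpolation=2))
E
```

```text
9.0 [ 0.487  -0.1806 -0.0235] x [-0.198  0.98  -0.   ] z [-0. -0. -1.] w 0.0629 F [0.7 0.5 0.2]
core_low_mid 0.94 [255.  247.1] [ 0.4864 -0.1819  0.0098] tool d/0.2 [-0.006 -0.004 -0.166]
cam in tool [ 0.0711 -0.0007 -0.1869] axis [-0.252  0.003  0.968] K [297.31863964 297.31863964 255.43572743 194.26743838]
core_top_mid [ 0.4917 -0.4622  0.0188] resid 0.0036 0.73 0.58
core_top_mid [ 0.569  -0.3083  0.1616] resid 0.0029 0.58 0.72
coil_mid [ 0.5811 -0.2009  0.0018] resid 0.0028 0.4 0.58
nest [0.5789 0.0479 0.0169] resid 0.0031 0.97 0.77
pivot [0.5563 0.1776 0.041 ] resid 0.0057 0.67 0.82
solder_reel [ 0.7474 -0.2226  0.0069] resid 0.0024 0.58 0.71
clip_tray [0.7902 0.0489 0.0071] resid 0.0021 0.88 0.74
```

View pics/w7c.png

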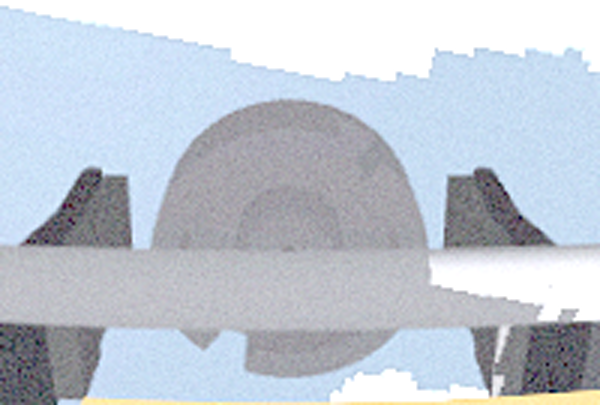

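The part's size in the image confirms table height and camera. The fingers really are shorter than the TCP by over 23 mm, which is an undocumented offset. I raise so the tips overlap the top ~9 mm and close.

Emit:
play_rows:
  motion:
    - [0,0,-0.047,0,0,0,72]
    - [0,0,-0.047,0,0,0,72]
    - [0,0,-0.047,0,0,0,50]
    - [0,0,-0.047,0,0,0,45]
    - [0,0,-0.047,0,0,0,40]

```text
time: 10.52
ee_pos: [0.487, -0.1806, -0.0141]
eef_rot: [0.633, 0.774, -0.0, -0.0]
ft_force: [-0.1, -0.2, 0.9]
width: 0.0493
```

Emit:
play_rows:
  motion:
    - [0,0,0,0,0,0,40]

```text
time: 10.65
ee_pos: [0.4869, -0.1806, -0.0141]
eef_rot: [0.633, 0.774, -0.0, -0.0]
ft_force: [-0.3, -0.8, -0.3]
width: 0.0492
```

It holds at 49.2 mm. Next I lift and hover 60 mm short of the nest to measure it.

Emit:
play_rows:
  motion:
    - [0,0,-0.25,0,0,0,40]
    - [0.2,0.2,-0.45,0,0,0,40]
    - [0.5,0.5,-0.45,0,0,0,40]
    - [0.73,0.68,-0.45,0,0,0,40]
    - [0.73,0.68,-0.45,0,0,0,40]

```text
time: 11.28
ee_pos: [0.5924, -0.0057, 0.076]
eef_rot: [0.631, 0.775, 0.001, -0.0]
ft_force: [-0.5, 0.2, -1.1]
width: 0.0494
```

Emit:
play_rows:
  motion:
    - [0,0,0,0,0,0,40]
    - [0,0,0,0,0,0,40]

```text
time: 11.52
ee_pos: [0.591, -0.0118, 0.0755]
eef_rot: [0.634, 0.774, -0.001, -0.0]
ft_force: [-0.2, -0.5, -1.6]
width: 0.0489
```

```bash
python3 w.py w8 nest core_low_mid=.1 pivot
```

```text
11.52 [ 0.591  -0.0118  0.0755] x [-0.197  0.98  -0.001] z [-0.001 -0.001 -1.   ] w 0.0489 F [-0.2 -0.5 -1.6]
nest 0.63 [257. 141.] [0.5816 0.0383 0.02  ] tool d/0.2 [0.255 0.004 0.277]
core_low_mid 0.63 [256.1 240. ] [ 0.5909 -0.0125  0.1   ] tool d/0.2 [-0.003 -0.001 -0.122]
cam in tool [ 0.0711 -0.0007 -0.1869] axis [-0.252  0.003  0.968] K [297.31863964 297.31863964 255.43572743 194.26743838]
```

View pics/w8.png

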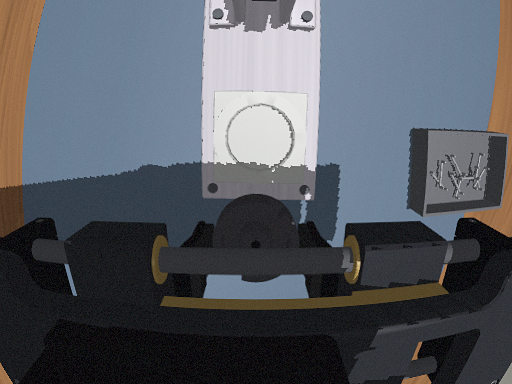

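The wrist view shows the nest pocket at about (261,136), the jig square with the tool, and the held half with its hole at (256,243). I refine both by fitting.

```bash
cat > fit.py <<'E'
from h import *
def hole(W,z,box):
    g=cv2.cvtColor(W['image'],cv2.COLOR_RGB2GRAY)[box[0]:box[1],box[2]:box[3]].astype(float)
    g=cv2.GaussianBlur(g,(0,0),1.5);i=np.unravel_index(g.argmin(),g.shape)
    return np.array([i[1]+box[2],i[0]+box[0]])
def circ(W,box,z,rad,c0,thr=0.0035,dark=None):
    g=cv2.cvtColor(W['image'],cv2.COLOR_RGB2GRAY)
    e=cv2.Canny(cv2.GaussianBlur(g,(0,0),1),20,60)
    ys,xs=np.nonzero(e[box[0]:box[1],box[2]:box[3]]);P=np.array([atz(W,(x+box[2],y+box[0]),z,True)[:2] for x,y in zip(xs,ys)])
    best=(0,None)
    for dx in np.arange(-.012,.0121,.0005):
        for dy in np.arange(-.012,.0121,.0005):
            c=np.array(c0)+[dx,dy];d=np.abs(np.hypot(*(P-c).T)-rad);n=np.exp(-(d/.0007)**2).sum()
            if n>best[0]: best=(n,c)
    return best
E
python3 - <<'E'
from fit import *
s=r.read_state();R=Ro.from_quat(s['eef_rot']).as_matrix();W=eyes.camera('wrist')
for z,rad in((.028,.026),(.028,.0275),(.028,.037),(.02,.026)):
    n,c=circ(W,(85,185,205,315),z,rad,(.5816,.0415));print('nest',z,rad,round(n,1),c,'tool',np.round(R.T@(np.r_[c,z]-s['ee_pos'])/.2,4))
h=hole(W,0,(232,246,246,268));X=atz(W,h,s['ee_pos'][2]+.0336,True);print(h,'hole tool',np.round(R.T@(X-s['ee_pos'])*1000,2),'time',s['time'],s['ee_pos'])
E
```

```text
nest 0.028 0.026 142.7 [0.5841 0.042 ] tool [0.2713 0.0184 0.2394]
nest 0.028 0.0275 163.2 [0.5831 0.042 ] tool [0.2723 0.0135 0.2394]
nest 0.028 0.037 78.3 [0.5831 0.042 ] tool [0.2723 0.0135 0.2394]
nest 0.02 0.026 122.4 [0.5831 0.0415] tool [0.2699 0.013  0.2794]
[254 245] hole tool [  0.23  -1.41 -33.6 ] time 11.725 [ 0.59114746 -0.01189599  0.07591441]
```

```bash
python3 - <<'E'
from fit import *
s=r.read_state();R=Ro.from_quat(s['eef_rot']).as_matrix();W=eyes.camera('wrist')
z=s['ee_pos'][2]+.0336
for rad in(.025,.0245):
    n,c=circ(W,(188,224,205,308),z,rad,s['ee_pos'][:2]);print(round(n,1),np.round(R.T@(np.r_[c,z]-s['ee_pos'])*1000,2))
n,c=circ(W,(85,185,205,315),.028,.0275,(.5816,.0415));print(n,R.T@(np.r_[c,.028]-s['ee_pos'])*1000)
E
```

```text
72.8 [  5.47   0.59 -33.6 ]
73.2 [  6.06   0.19 -33.6 ]
157.59697034026976 [54.24725593  2.54407576 47.97021441]
```

```bash
python3 - <<'E'
from fit import *
s=r.read_state();R=Ro.from_quat(s['eef_rot']).as_matrix();W=eyes.camera('wrist')
z=s['ee_pos'][2]+.0141
for b in((188,215,212,302),(188,205,205,308)):
    n,c=circ(W,b,z,.025,s['ee_pos'][:2]);print(round(n,1),np.round(R.T@(np.r_[c,z]-s['ee_pos'])*1000,2))
E
```

```text
84.9 [  0.58  -0.39 -14.1 ]
59.1 [  0.58  -0.39 -14.1 ]
```

Emit:
play_rows:
  motion:
    - [0.2685,0.015,0,0,0,0,40]
    - [0.2685,0.015,0.1,0,0,0,40]
    - [0.2685,0.015,0.24,0,0,0,40]
    - [0.2685,0.015,0.28,0,0,0,40]
    - [0.2685,0.015,0.285,0,0,0,40]

```text
time: 12.5
ee_pos: [0.5837, 0.0424, 0.0189]
eef_rot: [0.633, 0.774, -0.0, -0.0]
ft_force: [1.0, -0.6, -0.1]
width: 0.0491
```

Emit:
play_rows:
  motion:
    - [0,0,0,0,0,0,40]
    - [0,0,0.008,0,0,0,40]
    - [0,0,0.016,0,0,0,40]
    - [0,0,0.022,0,0,0,40]

```text
time: 13.0
ee_pos: [0.5838, 0.0427, 0.0146]
eef_rot: [0.633, 0.774, 0.0, 0.0]
ft_force: [0.1, 1.0, -1.4]
width: 0.0497
```

Emit:
play_rows:
  motion:
    - [0,0,0.008,0,0,0,40]
    - [0,0,0.012,0,0,0,40]

```text
time: 13.25
ee_pos: [0.5837, 0.0426, 0.012]
eef_rot: [0.633, 0.774, -0.0, -0.0]
ft_force: [-0.1, -0.5, -0.5]
width: 0.0492
```

It entered below the rim without force; continuing down.

Emit:
play_rows:
  motion:
    - [0,0,0.008,0,0,0,40]
    - [0,0,0.016,0,0,0,40]
    - [0,0,0.022,0,0,0,40]
    - [0,0,0.025,0,0,0,40]

```text
time: 13.75
ee_pos: [0.5838, 0.0426, 0.0071]
eef_rot: [0.633, 0.774, -0.0, 0.0]
ft_force: [-0.8, -0.9, -0.5]
width: 0.049
```

Emit:
play_rows:
  motion:
    - [0,0,0.004,0,0,0,40]
    - [0,0,0.006,0,0,0,40]

```text
time: 14.0
ee_pos: [0.5838, 0.0426, 0.0059]
eef_rot: [0.633, 0.774, -0.0, 0.0]
ft_force: [0.6, -0.8, -0.2]
width: 0.0489
```

Emit:
play_rows:
  motion:
    - [0,0,0.003,0,0,0,40]
    - [0,0,0.003,0,0,0,40]

```text
time: 14.25
ee_pos: [0.5838, 0.0426, 0.0059]
eef_rot: [0.633, 0.774, -0.0, 0.0]
ft_force: [-2.9, -1.4, 6.5]
width: 0.0492
```

Emit:
play_rows:
  motion:
    - [0,0,0.003,0,0,0,40]
    - [0,0,0.003,0,0,0,40]

```text
time: 14.5
ee_pos: [0.5838, 0.0426, 0.0058]
eef_rot: [0.633, 0.774, -0.0, 0.0]
ft_force: [-5.1, -1.9, 12.2]
width: 0.0491
```

Seated on the floor (TCP z matches the predicted 5.9 mm, force rising). Release, rise, go to the coil.

Emit:
play_rows:
  motion:
    - [0,0,-0.004,0,0,0,72]
    - [0,0,-0.004,0,0,0,72]
    - [0,0,-0.004,0,0,0,72]
    - [0,0,-0.15,0,0,0,80]
    - [0,0,-0.45,0,0,0,80]

```text
time: 15.12
ee_pos: [0.5819, 0.0424, 0.0935]
eef_rot: [0.633, 0.774, -0.001, -0.002]
ft_force: [1.2, -0.0, 0.0]
width: 0.0686
```

Emit:
play_rows:
  motion:
    - [-0.2,-0.05,-0.05,0,0,0,80]
    - [-1,-0.237,0,0,0,0,80]
    - [-1,-0.237,0,0,0,0,80]
    - [-1,-0.237,0,0,0,0,80]
    - [-1,-0.237,0,0,0,0,80]

```text
time: 15.75
ee_pos: [0.5759, -0.1672, 0.0941]
eef_rot: [0.636, 0.772, -0.001, -0.0]
ft_force: [0.9, 0.8, -0.0]
width: 0.0697
```

Emit:
play_rows:
  motion:
    - [-0.22,0,0.1,0,0,0,80]
    - [-0.22,0,0.32,0,0,0,80]
    - [-0.22,0,0.32,0,0,0,80]
    - [-0.22,0,0.32,0,0,0,80]

```text
time: 16.25
ee_pos: [0.5866, -0.2044, 0.0323]
eef_rot: [0.633, 0.774, 0.001, 0.0]
ft_force: [-0.4, -0.7, 0.0]
width: 0.0696
```

```bash
python3 w.py w9 coil_mid && python3 - <<'E'
from fit import *
s=r.read_state();R=Ro.from_quat(s['eef_rot']).as_matrix();W=eyes.camera('wrist')
X=atz(W,eyes.landmark_of(W,'coil_mid')[0]['xy'],.0127,True)
for z,rad in((.0254,.011),(.0254,.0185),(0,.0185)):
    n,c=circ(W,(150,246,190,330),z,rad,X[:2]);print(z,rad,round(n,1),np.round(c,4),np.round(R.T@(np.r_[c,z]-s['ee_pos'])*1000,2))
E
```

```text
16.25 [ 0.5866 -0.2044  0.0323] x [-0.2   0.98  0.  ] z [ 0.001  0.    -1.   ] w 0.0696 F [-0.4 -0.7  0. ]
coil_mid 0.6 [258.4 220.2] [ 0.589  -0.2081  0.0127] tool d/0.2 [-0.021  0.008  0.098]
cam in tool [ 0.0711 -0.0007 -0.1869] axis [-0.252  0.003  0.968] K [297.31863964 297.31863964 255.43572743 194.26743838]
0.0254 0.011 44.0 [ 0.5858 -0.1965] [8.72 0.51 7.51]
0.0254 0.0185 137.0 [ 0.5878 -0.206 ] [-0.99  0.58  7.52]
0 0.0185 62.9 [ 0.5878 -0.2055] [-0.47  0.61 32.92]
```

View pics/w9.png

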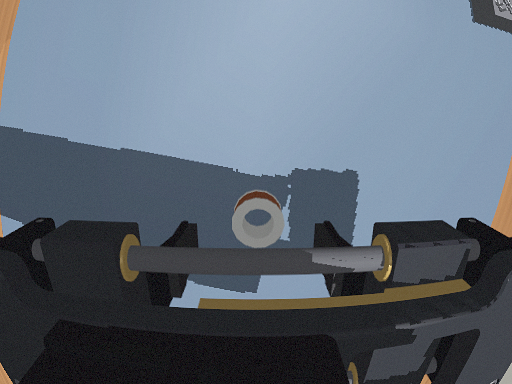

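The coil is centred between the fingers at (258,219). Descend and check the position before closing.

Emit:
play_rows:
  motion:
    - [-0.005,0.003,0.1,0,0,0,80]
    - [-0.005,0.003,0.195,0,0,0,80]
    - [-0.005,0.003,0.195,0,0,0,70]
    - [-0.005,0.003,0.195,0,0,0,60]

```text
time: 16.95
ee_pos: [0.5864, -0.2066, -0.0084]
eef_rot: [0.633, 0.774, 0.0, -0.0]
ft_force: [0.6, -0.4, 0.5]
width: 0.0578
```

```bash
cat > hc.py <<'E'
from fit import *
import sys
# fit a circle: z relative to bench or 't' TCP-relative
s=r.read_state();R=Ro.from_quat(s['eef_rot']).as_matrix();W=eyes.camera('wrist')
print(np.round(s['time'],2),np.round(s['ee_pos'],4),'w',round(float(s['width']),4),'F',np.round(s['ft_force'],1))
for a in sys.argv[1:]:
    f=[float(v) for v in a.split(',')]; z,rad=f[0]/1000,f[1]/1000; b=[int(v) for v in f[2:6]]
    c0=f[6:8] if len(f)>6 else s['ee_pos'][:2]
    n,c=circ(W,b,z,rad,c0);print(a,round(n,1),np.round(c,4),'tool mm',np.round(R.T@(np.r_[c,z]-s['ee_pos'])*1000,2))
E
python3 hc.py 25.4,18.5,150,246,215,300 0,18.5,150,220,215,300
```

```text
16.95 [ 0.5864 -0.2066 -0.0084] w 0.0578 F [ 0.6 -0.4  0.5]
25.4,18.5,150,246,215,300 102.4 [ 0.5879 -0.2061] tool mm [  0.2    1.56 -33.78]
0,18.5,150,220,215,300 71.1 [ 0.5879 -0.2061] tool mm [ 0.2   1.57 -8.38]
```

Emit:
play_rows:
  motion:
    - [0,0.008,0,0,0,0,45]
    - [0,0.008,0,0,0,0,35]
    - [0,0.008,0,0,0,0,30]
    - [0,0.008,0,0,0,0,30]
    - [0,0.008,0,0,0,0,30]

```text
time: 17.62
ee_pos: [0.5882, -0.2064, -0.0079]
eef_rot: [0.633, 0.774, 0.0, 0.0]
ft_force: [0.3, 0.2, 3.9]
width: 0.0359
```

Emit:
play_rows:
  motion:
    - [0,0,0,0,0,0,30]
    - [0,0,-0.2,0,0,0,30]
    - [0.3,0.08,-0.44,0,0,0,30]
    - [0.6,0.15,-0.44,0,0,0,30]
    - [0.927,0.226,-0.44,0,0,0,30]

```text
time: 18.25
ee_pos: [0.5952, -0.0313, 0.0802]
eef_rot: [0.634, 0.774, 0.0, 0.001]
ft_force: [0.2, 0.3, -0.6]
width: 0.0362
```

Emit:
play_rows:
  motion:
    - [0,0,0,0,0,0,30]
    - [0,0,0,0,0,0,30]
    - [0,0,0,0,0,0,30]

```text
time: 18.62
ee_pos: [0.5948, -0.0345, 0.0789]
eef_rot: [0.634, 0.773, -0.0, -0.0]
ft_force: [-0.3, -1.1, -0.9]
width: 0.0363
```

```bash
python3 w.py w10 core_low_mid=.02975 coil_mid=.1004 nest; python3 hc.py 39.5,25,80,185,205,320,.5837,.0432 39.5,19.5,80,185,205,320,.5837,.0432 39.5,10,80,185,205,320,.5837,.0432 113.4,18.5,200,246,215,300 88,18.5,190,215,215,300
```

```text
18.62 [ 0.5948 -0.0345  0.0789] x [-0.195  0.981 -0.   ] z [-0.001 -0.001 -1.   ] w 0.0363 F [-0.3 -1.1 -0.9]
core_low_mid 0.82 [262.7 109.3] [0.5848 0.0417 0.0298] tool d/0.2 [0.384 0.026 0.246]
coil_mid 0.68 [253.5 234.7] [ 0.5928 -0.0334  0.1004] tool d/0.2 [ 0.008 -0.009 -0.107]
cam in tool [ 0.0711 -0.0008 -0.1869] axis [-0.252  0.003  0.968] K [297.31863964 297.31863964 255.43572743 194.26743838]
18.82 [ 0.595  -0.0336  0.0793] w 0.0363 F [ 0.3 -0.2 -0.4]
39.5,25,80,185,205,320,.5837,.0432 90.0 [0.5832 0.0407] tool mm [75.17  3.03 39.76]
39.5,19.5,80,185,205,320,.5837,.0432 115.7 [0.5827 0.0427] tool mm [77.23  2.94 39.76]
39.5,10,80,185,205,320,.5837,.0432 73.7 [0.5827 0.0427] tool mm [77.23  2.94 39.76]
113.4,18.5,200,246,215,300 95.4 [ 0.594  -0.0331] tool mm [  0.68  -0.89 -34.13]
88,18.5,190,215,215,300 58.2 [ 0.594  -0.0331] tool mm [ 0.69 -0.88 -8.73]
```

Emit:
play_rows:
  motion:
    - [0.383,0.0195,0,0,0,0,30]
    - [0.383,0.0195,0,0,0,0,30]
    - [0.383,0.0195,0.15,0,0,0,30]
    - [0.383,0.0195,0.22,0,0,0,30]
    - [0.383,0.0195,0.22,0,0,0,30]

```text
time: 19.5
ee_pos: [0.583, 0.0426, 0.0345]
eef_rot: [0.634, 0.774, -0.001, -0.001]
ft_force: [-0.2, -1.2, -0.5]
width: 0.0361
```

Emit:
play_rows:
  motion:
    - [0,0,0,0,0,0,30]
    - [0,0,0,0,0,0,30]

```text
time: 19.75
ee_pos: [0.5844, 0.043, 0.0363]
eef_rot: [0.633, 0.774, 0.0, 0.001]
ft_force: [-0.9, -0.7, -0.6]
width: 0.036
```

Emit:
play_rows:
  motion:
    - [-0.002,-0.003,0.01,0,0,0,30]
    - [-0.002,-0.003,0.02,0,0,0,30]
    - [-0.002,-0.003,0.03,0,0,0,30]
    - [-0.002,-0.003,0.03,0,0,0,30]

```text
time: 20.25
ee_pos: [0.583, 0.0427, 0.0291]
eef_rot: [0.633, 0.774, -0.0, -0.0]
ft_force: [0.8, 0.4, -1.2]
width: 0.0361
```

Emit:
play_rows:
  motion:
    - [0,0,0.006,0,0,0,30]
    - [0,0,0.01,0,0,0,30]
    - [0,0,0.01,0,0,0,30]

```text
time: 20.62
ee_pos: [0.5832, 0.0427, 0.0273]
eef_rot: [0.633, 0.774, -0.0, -0.0]
ft_force: [-0.1, 0.4, -0.1]
width: 0.0359
```

Emit:
play_rows:
  motion:
    - [0,0,0.01,0,0,0,30]
    - [0,0,0.02,0,0,0,30]
    - [0,0,0.03,0,0,0,30]
    - [0,0,0.038,0,0,0,30]
    - [0,0,0.04,0,0,0,30]

```text
time: 21.25
ee_pos: [0.5831, 0.0427, 0.0192]
eef_rot: [0.633, 0.774, -0.0, -0.0]
ft_force: [-0.2, -0.7, -1.1]
width: 0.036
```

Emit:
play_rows:
  motion:
    - [0,0,0.004,0,0,0,30]
    - [0,0,0.006,0,0,0,30]
    - [0,0,0.006,0,0,0,30]

```text
time: 21.62
ee_pos: [0.5833, 0.0427, 0.0184]
eef_rot: [0.633, 0.774, -0.0, 0.0]
ft_force: [-1.3, -0.2, 2.9]
width: 0.0367
```

Seated as predicted (18.4 mm). Release, rise, go to the grey upper half.

Emit:
play_rows:
  motion:
    - [0,0,-0.003,0,0,0,60]
    - [0,0,-0.003,0,0,0,60]
    - [0,0,-0.003,0,0,0,60]
    - [0,0,-0.1,0,0,0,80]
    - [0,0,-0.4,0,0,0,80]

```text
time: 22.25
ee_pos: [0.5813, 0.0423, 0.0977]
eef_rot: [0.633, 0.774, -0.002, -0.002]
ft_force: [2.1, -0.5, 1.0]
width: 0.0647
```

Emit:
play_rows:
  motion:
    - [-0.1,-0.05,-0.05,0,0,0,80]
    - [-1,-0.45,0,0,0,0,80]
    - [-1,-0.45,0,0,0,0,80]
    - [-1,-0.45,0,0,0,0,80]
    - [-1,-0.45,0,0,0,0,80]

```text
time: 22.88
ee_pos: [0.5332, -0.1768, 0.0992]
eef_rot: [0.636, 0.772, -0.001, 0.001]
ft_force: [0.6, 0.7, 0.1]
width: 0.0698
```

Emit:
play_rows:
  motion:
    - [-0.95,-0.43,0,0,0,0,80]
    - [-0.95,-0.43,0,0,0,0,80]
    - [-0.95,-0.43,0,0,0,0,80]
    - [-0.95,-0.43,0.1,0,0,0,80]
    - [-0.95,-0.43,0.2,0,0,0,80]

```text
time: 23.5
ee_pos: [0.4879, -0.3749, 0.0578]
eef_rot: [0.634, 0.773, 0.0, 0.0]
ft_force: [0.2, 0.5, -0.8]
width: 0.0696
```

```bash
python3 w.py w11 core_top_mid && python3 - <<'E'
from h import *
W=eyes.camera('wrist')
for o in eyes.regions_of(W,'core_top'): print(round(o['p'],2),np.round(o['xy']),W['image'][o['region']].mean(0).round(),np.round(atz(W,o['xy'],.0097,True),4))
E
```

```text
23.5 [ 0.4879 -0.3749  0.0578] x [-0.196  0.981 -0.   ] z [ 0.001 -0.    -1.   ] w 0.0696 F [ 0.2  0.5 -0.8]
core_top_mid 0.79 [380.4 178.8] [ 0.5883 -0.3326  0.0098] tool d/0.2 [0.109 0.534 0.24 ]
core_top_mid 0.63 [284.9  96.7] [ 0.4929 -0.2853  0.0098] tool d/0.2 [0.434 0.112 0.24 ]
core_top_mid 0.61 [236.7 292.2] [ 0.4872 -0.4636  0.0098] tool d/0.2 [-0.434 -0.091  0.24 ]
core_top_mid 0.59 [254.9 203.1] [ 0.4869 -0.3746  0.0098] tool d/0.2 [ 0.003 -0.005  0.24 ]
cam in tool [ 0.0711 -0.0007 -0.1869] axis [-0.252  0.003  0.968] K [297.31863964 297.31863964 255.43572743 194.26743838]
0.92 [377. 189.] [ 79. 189. 189.] [ 0.5865 -0.3368  0.0097]
0.85 [285. 106.] [142. 222. 165.] [ 0.4932 -0.2883  0.0097]
0.8 [237. 286.] [104.  58. 132.] [ 0.4864 -0.4505  0.0097]
```

Emit:
play_rows:
  motion:
    - [0,0,0.2,0,0,0,80]
    - [0,0,0.35,0,0,0,80]
    - [0,0,0.36,0,0,0,75]
    - [0,0,0.36,0,0,0,72]
    - [0,0,0.36,0,0,0,70]

```text
time: 24.32
ee_pos: [0.4891, -0.3748, -0.0119]
eef_rot: [0.633, 0.774, 0.0, 0.001]
ft_force: [-0.2, 0.3, -0.1]
width: 0.0619
```

```bash
python3 hc.py 19.5,25,170,246,205,310 0,25,170,225,205,310; python3 w.py w12 core_top_mid |tail -5
```

```text
24.32 [ 0.4891 -0.3748 -0.0119] w 0.0619 F [-0.2  0.3 -0.1]
19.5,25,170,246,205,310 104.2 [ 0.4851 -0.3693] tool mm [  6.12  -2.77 -31.42]
0,25,170,225,205,310 100.1 [ 0.4856 -0.3738] tool mm [  1.65  -3.21 -11.92]
24.38 [ 0.4888 -0.3749 -0.0122] x [-0.198  0.98  -0.002] z [ 0.002 -0.002 -1.   ] w 0.0615 F [ 0.1  0.1 -0.9]
core_top_mid 0.87 [252.9 238.4] [ 0.4868 -0.376   0.0098] tool d/0.2 [-0.004 -0.011 -0.11 ]
core_top_mid 0.73 [418.8 204.1] [ 0.5879 -0.3343  0.0098] tool d/0.2 [ 0.101  0.526 -0.109]
core_top_mid 0.63 [294.8  91.9] [ 0.4925 -0.2874  0.0098] tool d/0.2 [ 0.425  0.105 -0.11 ]
cam in tool [ 0.0711 -0.0007 -0.1869] axis [-0.252  0.003  0.968] K [297.31863964 297.31863964 255.43572743 194.26743838]
```

Emit:
play_rows:
  motion:
    - [0.004,-0.013,0.006,0,0,0,68]
    - [0.004,-0.013,0.006,0,0,0,60]
    - [0.004,-0.013,0.006,0,0,0,45]
    - [0.004,-0.013,0.006,0,0,0,40]
    - [0.004,-0.013,0.006,0,0,0,40]

```text
time: 25.1
ee_pos: [0.4851, -0.3742, -0.015]
eef_rot: [0.633, 0.774, -0.0, -0.0]
ft_force: [-0.2, -0.2, -0.1]
width: 0.0493
```

Emit:
play_rows:
  motion:
    - [0,0,0,0,0,0,40]
    - [0,0,0,0,0,0,40]

```text
time: 25.35
ee_pos: [0.4851, -0.3742, -0.015]
eef_rot: [0.633, 0.774, -0.0, 0.0]
ft_force: [-0.1, -0.6, -0.0]
width: 0.0494
```

```bash
python3 hc.py 0,25,170,225,205,310
```

```text
25.35 [ 0.4851 -0.3742 -0.015 ] w 0.0494 F [-0.1 -0.6 -0. ]
0,25,170,225,205,310 111.7 [ 0.4846 -0.3742] tool mm [  0.1   -0.49 -14.99]
```

Emit:
play_rows:
  motion:
    - [0,0,-0.1,0,0,0,40]
    - [0,0,-0.3,0,0,0,40]
    - [0.1,0.05,-0.55,0,0,0,40]
    - [0.4,0.22,-0.55,0,0,0,40]
    - [0.7,0.4,-0.55,0,0,0,40]

```text
time: 26.02
ee_pos: [0.5322, -0.2332, 0.0974]
eef_rot: [0.634, 0.774, 0.0, 0.002]
ft_force: [1.0, 0.3, -0.5]
width: 0.0493
```

Emit:
play_rows:
  motion:
    - [0.3,0.18,0,0,0,0,40]
    - [0.6,0.34,0,0,0,0,40]
    - [0.87,0.49,0,0,0,0,40]
    - [0.87,0.49,0,0,0,0,40]
    - [0.87,0.49,0,0,0,0,40]

```text
time: 26.65
ee_pos: [0.5932, -0.0438, 0.0959]
eef_rot: [0.633, 0.774, 0.0, 0.0]
ft_force: [-0.5, -1.5, -1.1]
width: 0.0492
```

Emit:
play_rows:
  motion:
    - [0,0,0,0,0,0,40]
    - [0,0,0,0,0,0,40]

```text
time: 26.9
ee_pos: [0.5926, -0.0464, 0.0951]
eef_rot: [0.634, 0.773, -0.0, 0.0]
ft_force: [-0.5, 0.1, -0.2]
width: 0.0492
```

```bash
python3 w.py w13 core_low_mid=.02975 coil_mid=.039 core_top_mid=.12; python3 hc.py 51.7,18.5,60,190,205,320,.5833,.0432 39.5,25,60,190,205,320,.5833,.0432  111,25,180,225,205,310
```

```text
26.9 [ 0.5926 -0.0464  0.0951] x [-0.195  0.981 -0.001] z [-0.    -0.001 -1.   ] w 0.0492 F [-0.5  0.1 -0.2]
core_low_mid 0.55 [268.1  97.3] [0.5854 0.0412 0.0298] tool d/0.2 [0.437 0.05  0.327]
coil_mid 0.96 [263.7  94.4] [0.5812 0.0421 0.039 ] tool d/0.2 [0.445 0.03  0.28 ]
core_top_mid 0.84 [252.3 237.9] [ 0.59  -0.046  0.12 ] tool d/0.2 [ 0.004 -0.012 -0.124]
cam in tool [ 0.0711 -0.0008 -0.1869] axis [-0.252  0.003  0.968] K [297.31863964 297.31863964 255.43572743 194.26743838]
27.1 [ 0.5928 -0.045   0.095 ] w 0.0489 F [ 0.2 -0.3 -0.2]
51.7,18.5,60,190,205,320,.5833,.0432 135.2 [0.5823 0.0427] tool mm [88.08  7.02 43.28]
39.5,25,60,190,205,320,.5833,.0432 112.1 [0.5828 0.0427] tool mm [87.99  7.51 55.48]
111,25,180,225,205,310 109.0 [ 0.5918 -0.045 ] tool mm [  0.19  -0.98 -16.  ]
```

Emit:
play_rows:
  motion:
    - [0.25,0.02,0,0,0,0,40]
    - [0.44,0.04,0,0,0,0,40]
    - [0.44,0.04,0.1,0,0,0,40]
    - [0.44,0.04,0.24,0,0,0,40]
    - [0.44,0.04,0.24,0,0,0,40]

```text
time: 27.78
ee_pos: [0.5816, 0.0422, 0.0447]
eef_rot: [0.634, 0.774, -0.002, -0.001]
ft_force: [-0.2, -0.1, -1.1]
width: 0.049
```

Emit:
play_rows:
  motion:
    - [0,0,0,0,0,0,40]
    - [0,0,0,0,0,0,40]
    - [0,0,0,0,0,0,40]

```text
time: 28.15
ee_pos: [0.5838, 0.0434, 0.0478]
eef_rot: [0.633, 0.774, 0.0, 0.001]
ft_force: [-0.3, -0.4, -1.2]
width: 0.0488
```

Position is within 0.5 mm; lower slowly.

Emit:
play_rows:
  motion:
    - [-0.002,-0.002,0.02,0,0,0,40]
    - [-0.002,-0.002,0.04,0,0,0,40]
    - [-0.002,-0.002,0.045,0,0,0,40]
    - [-0.002,-0.002,0.05,0,0,0,40]
    - [-0.002,-0.002,0.05,0,0,0,40]

```text
time: 28.78
ee_pos: [0.583, 0.0431, 0.0369]
eef_rot: [0.633, 0.774, -0.0, -0.0]
ft_force: [-0.7, -0.2, -0.8]
width: 0.0489
```

Emit:
play_rows:
  motion:
    - [0,0,0.006,0,0,0,40]
    - [0,0,0.012,0,0,0,40]
    - [0,0,0.012,0,0,0,40]

```text
time: 29.15
ee_pos: [0.5829, 0.0431, 0.0345]
eef_rot: [0.633, 0.774, -0.0, -0.0]
ft_force: [0.3, 0.1, -0.9]
width: 0.0488
```

Emit:
play_rows:
  motion:
    - [0,0,0.01,0,0,0,40]
    - [0,0,0.02,0,0,0,40]
    - [0,0,0.03,0,0,0,40]
    - [0,0,0.04,0,0,0,40]
    - [0,0,0.044,0,0,0,40]

```text
time: 29.78
ee_pos: [0.5829, 0.043, 0.0256]
eef_rot: [0.633, 0.774, -0.0, -0.0]
ft_force: [0.0, -0.0, -0.5]
width: 0.0491
```

Emit:
play_rows:
  motion:
    - [0,0,0.004,0,0,0,40]
    - [0,0,0.007,0,0,0,40]
    - [0,0,0.007,0,0,0,40]

```text
time: 30.15
ee_pos: [0.583, 0.0431, 0.0245]
eef_rot: [0.633, 0.774, -0.0, 0.0]
ft_force: [-0.6, -0.7, 0.3]
width: 0.0493
```

Emit:
play_rows:
  motion:
    - [0,0,0.003,0,0,0,40]
    - [0,0,0.003,0,0,0,40]

```text
time: 30.4
ee_pos: [0.5831, 0.0431, 0.0244]
eef_rot: [0.633, 0.774, -0.0, 0.0]
ft_force: [-3.0, -0.4, 7.5]
width: 0.0488
```

Halves meet (24.4 mm vs 24.5 predicted). Release and rise toward the knob.

Emit:
play_rows:
  motion:
    - [0,0,-0.003,0,0,0,68]
    - [0,0,-0.003,0,0,0,68]
    - [0,0,-0.003,0,0,0,68]
    - [0,0,-0.1,0,0,0,75]
    - [0,0,-0.3,0,0,0,75]

```text
time: 31.02
ee_pos: [0.5821, 0.043, 0.0843]
eef_rot: [0.633, 0.774, -0.001, -0.001]
ft_force: [0.8, 0.3, 0.4]
width: 0.0646
```

Emit:
play_rows:
  motion:
    - [-0.2,0,-0.3,0,0,0,75]
    - [-0.2,0,-0.6,0,0,0,75]
    - [-0.2,0,-0.9,0,0,0,75]
    - [-0.2,0,-1,0,0,0,75]
    - [-0.2,0,-1,0,0,0,75]

```text
time: 31.65
ee_pos: [0.5917, 0.0044, 0.2872]
eef_rot: [0.633, 0.774, 0.002, 0.002]
ft_force: [0.6, 0.2, -0.8]
width: 0.0657
```

Emit:
play_rows:
  motion:
    - [0,0,-0.15,0,0,0,75]
    - [0.3,0,-0.15,0,0,0,75]
    - [0.7,0,-0.15,0,0,0,75]
    - [0.7,0,-0.15,0,0,0,75]
    - [0.7,0,-0.15,0,0,0,75]

```text
time: 32.28
ee_pos: [0.5625, 0.142, 0.3133]
eef_rot: [0.632, 0.775, -0.0, -0.0]
ft_force: [0.6, -0.8, 1.1]
width: 0.0653
```

```bash
python3 w.py w14 knob pivot nest=.059 core_top_mid=.049; python3 hc.py 59,25,200,384,205,310,.5833,.0432
```

```text
32.28 [0.5625 0.142  0.3133] x [-0.2   0.98 -0.  ] z [-0.001 -0.    -1.   ] w 0.0653 F [ 0.6 -0.8  1.1]
knob 0.82 [261.7 137.6] [0.5548 0.1982 0.297 ] tool d/0.2 [0.283 0.018 0.082]
pivot 0.96 [256.4 154.3] [0.5598 0.159  0.08  ] tool d/0.2 [0.086 0.005 1.167]
nest 0.82 [254.2 221.7] [0.5785 0.0512 0.059 ] tool d/0.2 [-0.461 -0.012  1.272]
core_top_mid 0.83 [256.8 223. ] [0.5837 0.0462 0.049 ] tool d/0.2 [-0.49   0.009  1.322]
cam in tool [ 0.071  -0.0007 -0.1869] axis [-0.252  0.003  0.968] K [297.31863964 297.31863964 255.43572743 194.26743838]
32.52 [0.5637 0.1392 0.3135] w 0.0651 F [ 0.2 -0.2 -0.3]
59,25,200,384,205,310,.5833,.0432 58.0 [0.5823 0.0432] tool mm [-97.63  -0.41 254.56]
```

Emit:
play_rows:
  motion:
    - [0.298,0.015,0,0,0,0,75]
    - [0.298,0.015,0,0,0,0,75]
    - [0.298,0.015,0.14,0,0,0,75]
    - [0.298,0.015,0.28,0,0,0,75]
    - [0.298,0.015,0.28,0,0,0,75]

```text
time: 33.2
ee_pos: [0.5538, 0.1984, 0.256]
eef_rot: [0.634, 0.773, -0.002, -0.001]
ft_force: [-0.8, 0.2, 1.3]
width: 0.0654
```

```bash
python3 w.py w15 knob; python3 - <<'E'
import cv2,numpy as np
i=cv2.imread('pics/w15.png')
cv2.imwrite('pics/w15c.png',cv2.resize(np.clip((i[120:320,100:400].astype(float)/160)**.6*255,0,255).astype(np.uint8),None,fx=2.5,fy=2.5))
E
```

```text
33.2 [0.5538 0.1984 0.256 ] x [-0.196  0.981 -0.001] z [-0.003 -0.002 -1.   ] w 0.0654 F [-0.8  0.2  1.3]
knob 0.91 [259.2 254.9] [0.5558 0.1965 0.297 ] tool d/0.2 [-0.012  0.007 -0.205]
cam in tool [ 0.0711 -0.0007 -0.1869] axis [-0.252  0.003  0.968] K [297.31863964 297.31863964 255.43572743 194.26743838]
```

View pics/w15c.png

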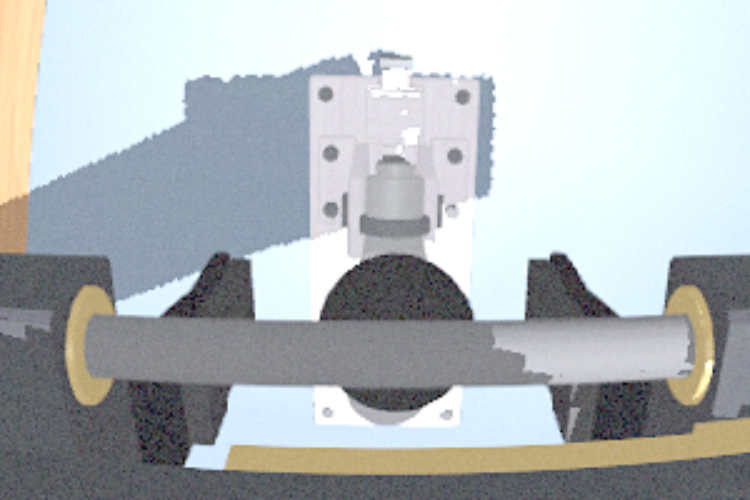

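The ball is centred between the open fingers. Pinch it.

Emit:
play_rows:
  motion:
    - [-0.006,0.005,0,0,0,0,50]
    - [-0.006,0.005,0,0,0,0,30]
    - [-0.006,0.005,0,0,0,0,25]
    - [-0.006,0.005,0,0,0,0,25]
    - [-0.006,0.005,0,0,0,0,25]
  squeeze: 45

```text
time: 33.92
ee_pos: [0.5554, 0.1992, 0.2579]
eef_rot: [0.633, 0.774, -0.0, -0.0]
ft_force: [-1.9, -0.2, 2.0]
width: 0.0331
```

Emit:
play_rows:
  motion:
    - [0,0,0,0,0,0,25]
    - [0,0,0,0,0,0,25]

```text
time: 34.17
ee_pos: [0.5554, 0.1992, 0.2579]
eef_rot: [0.633, 0.774, -0.0, 0.0]
ft_force: [-1.7, -1.2, 2.2]
width: 0.0333
```

```bash
python3 w.py w16 knob && python3 - <<'E'
from h import *
# arc offsets from open pose in tool units (x = jig +y, z down)/0.2
a0=np.radians(10)
for q in list(np.arange(.15,1.6,.15))+[1.65,1.745]:
    a=a0-q; print(round(q,2), np.round(.22*np.array([np.sin(a)-np.sin(a0), -(np.cos(a)-np.cos(a0))])/.2,3))
E
```

```text
34.17 [0.5554 0.1992 0.2579] x [-0.198  0.98  -0.   ] z [-0. -0. -1.] w 0.0333 F [-1.7 -1.2  2.2]
knob 0.79 [254.6 253. ] [0.5548 0.1969 0.297 ] tool d/0.2 [-0.01  -0.005 -0.195]
cam in tool [ 0.0711 -0.0007 -0.1869] axis [-0.252  0.003  0.968] K [297.31863964 297.31863964 255.43572743 194.26743838]
0.15 [-0.164 -0.016]
0.3 [-0.329 -0.008]
0.45 [-0.49   0.025]
0.6 [-0.645  0.081]
0.75 [-0.79  0.16]
0.9 [-0.921  0.26 ]
1.05 [-1.036  0.379]
1.2 [-1.131  0.513]
1.35 [-1.206  0.66 ]
1.5 [-1.258  0.816]
1.65 [-1.286  0.979]
1.75 [-1.291  1.083]
```

Emit:
play_rows:
  motion:
    - [-0.11,0,-0.012,0,0,0,25]
    - [-0.22,0,-0.015,0,0,0,25]
    - [-0.329,0,-0.008,0,0,0,25]
    - [-0.437,0,0.013,0,0,0,25]
    - [-0.49,0,0.025,0,0,0,25]

```text
time: 34.9
ee_pos: [0.5732, 0.1024, 0.2523]
eef_rot: [0.633, 0.774, -0.002, -0.002]
ft_force: [-12.8, 0.6, 3.0]
width: 0.033
```

```bash
python3 w.py w17 knob=.292
```

```text
34.9 [0.5732 0.1024 0.2523] x [-0.198  0.98   0.   ] z [-0.004 -0.    -1.   ] w 0.033 F [-12.8   0.6   3. ]
knob 0.77 [252.  249.2] [0.5708 0.1025 0.292 ] tool d/0.2 [ 0.003 -0.013 -0.198]
cam in tool [ 0.071  -0.0007 -0.1869] axis [-0.252  0.003  0.968] K [297.31863964 297.31863964 255.43572743 194.26743838]
```

Emit:
play_rows:
  motion:
    - [-0.155,-0.008,0.056,0,0,0,25]
    - [-0.3,-0.01,0.135,0,0,0,25]
    - [-0.431,-0.012,0.235,0,0,0,25]
    - [-0.49,-0.013,0.292,0,0,0,25]
    - [-0.546,-0.014,0.354,0,0,0,25]

```text
time: 35.62
ee_pos: [0.5926, -0.006, 0.1816]
eef_rot: [0.634, 0.774, -0.001, -0.001]
ft_force: [-9.5, -2.3, 6.1]
width: 0.0332
```

```bash
python3 w.py w18 knob=.221
```

```text
35.62 [ 0.5926 -0.006   0.1816] x [-0.197  0.98  -0.001] z [-0.003 -0.001 -1.   ] w 0.0332 F [-9.5 -2.3  6.1]
knob 0.77 [253.8 248.2] [ 0.591  -0.0053  0.221 ] tool d/0.2 [ 0.005 -0.008 -0.197]
cam in tool [ 0.0711 -0.0007 -0.1869] axis [-0.252  0.003  0.968] K [297.31863964 297.31863964 255.43572743 194.26743838]
```

Emit:
play_rows:
  motion:
    - [-0.052,-0.004,0.065,0,0,0,25]
    - [-0.095,-0.005,0.134,0,0,0,25]
    - [-0.135,-0.006,0.205,0,0,0,25]
    - [-0.17,-0.007,0.281,0,0,0,25]
    - [-0.198,-0.008,0.358,0,0,0,25]

```text
time: 36.35
ee_pos: [0.5997, -0.0456, 0.1104]
eef_rot: [0.634, 0.773, -0.001, 0.0]
ft_force: [-6.7, -3.8, 9.3]
width: 0.0328
```

```bash
python3 w.py w19 knob=.150
```

```text
36.35 [ 0.5997 -0.0456  0.1104] x [-0.196  0.981 -0.002] z [-0.001 -0.002 -1.   ] w 0.0328 F [-6.7 -3.8  9.3]
knob 0.85 [255.5 250.7] [ 0.5992 -0.046   0.15  ] tool d/0.2 [-0.002 -0.003 -0.198]
cam in tool [ 0.0711 -0.0007 -0.1869] axis [-0.252  0.003  0.968] K [297.31863964 297.31863964 255.43572743 194.26743838]
```

Emit:
play_rows:
  motion:
    - [-0.024,-0.002,0.079,0,0,0,25]
    - [-0.041,-0.003,0.165,0,0,0,25]
    - [-0.052,-0.004,0.242,0,0,0,25]
    - [-0.056,-0.004,0.297,0,0,0,25]
    - [-0.057,-0.005,0.335,0,0,0,25]
  squeeze: 60

```text
time: 37.08
ee_pos: [0.6018, -0.0576, 0.0442]
eef_rot: [0.634, 0.773, -0.001, 0.001]
ft_force: [-5.4, -7.7, 13.3]
width: 0.0325
```

Emit:
play_rows:
  motion:
    - [0,0,0.005,0,0,0,25]
    - [0,0,0.01,0,0,0,25]
    - [0,0,0.01,0,0,0,25]

```text
time: 37.45
ee_pos: [0.6019, -0.0577, 0.0425]
eef_rot: [0.634, 0.773, -0.001, 0.001]
ft_force: [-4.2, -7.8, 10.4]
width: 0.0323
```

```bash
python3 w.py w20 knob=.080
```

```text
37.45 [ 0.6019 -0.0577  0.0425] x [-0.196  0.981 -0.003] z [ 0.001 -0.003 -1.   ] w 0.0323 F [-4.2 -7.8 10.4]
knob 0.78 [254.1 254.6] [ 0.6012 -0.0617  0.08  ] tool d/0.2 [-0.019 -0.007 -0.187]
cam in tool [ 0.071  -0.0008 -0.1869] axis [-0.252  0.003  0.968] K [297.31863964 297.31863964 255.43572743 194.26743838]
```

Emit:
play_rows:
  motion:
    - [0,-0.002,0.006,0,0,0,20]
    - [0,-0.002,0.012,0,0,0,20]
    - [0,-0.002,0.012,0,0,0,20]

```text
time: 37.92
ee_pos: [0.6019, -0.0578, 0.0405]
eef_rot: [0.634, 0.773, -0.001, 0.002]
ft_force: [-4.1, -7.8, 11.6]
width: 0.0324
```

Emit:
play_rows:
  motion:
    - [0,0,0.006,0,0,0,20]
    - [0,0,0.01,0,0,0,20]
    - [0,0,0.01,0,0,0,20]

```text
time: 38.3
ee_pos: [0.6019, -0.0579, 0.0386]
eef_rot: [0.634, 0.773, -0.001, 0.002]
ft_force: [-4.2, -8.1, 11.9]
width: 0.0326
```

```bash
python3 w.py w21 knob=.080
```

```text
38.3 [ 0.6019 -0.0579  0.0386] x [-0.196  0.981 -0.004] z [ 0.002 -0.003 -1.   ] w 0.0326 F [-4.2 -8.1 11.9]
knob 0.87 [256.4 253.3] [ 0.6019 -0.0588  0.08  ] tool d/0.2 [-0.006 -0.001 -0.207]
cam in tool [ 0.071  -0.0008 -0.1869] axis [-0.252  0.003  0.968] K [297.31863964 297.31863964 255.43572743 194.26743838]
```

Emit:
play_rows:
  motion:
    - [0,0,0.006,0,0,0,20]
    - [0,0,0.012,0,0,0,20]
    - [0,0,0.012,0,0,0,20]

```text
time: 38.78
ee_pos: [0.6019, -0.0579, 0.0362]
eef_rot: [0.634, 0.773, -0.001, 0.002]
ft_force: [-4.4, -8.2, 13.1]
width: 0.0329
```

Emit:
play_rows:
  motion:
    - [0,0,0.006,0,0,0,20]
    - [0,0,0.012,0,0,0,20]
    - [0,0,0.012,0,0,0,20]

```text
time: 39.15
ee_pos: [0.602, -0.0579, 0.0339]
eef_rot: [0.634, 0.773, -0.001, 0.002]
ft_force: [-4.6, -8.1, 14.0]
width: 0.0324
```

```bash
python3 w.py w22 knob=.080;  python3 - <<'E'
from h import *
S=eyes.camera('scene');save(S,'s2')
for n in('knob','foot'):
    for o in eyes.landmark_of(S,n)[:2]:
        print(n,round(o['p'],2),np.round(o['xy'],1),[np.round(atz(S,o['xy'],z),4) for z in(.08,.09)])
print(np.array(S['mtx']).round(0)[0], S['t'])
E
```

```text
39.15 [ 0.602  -0.0579  0.0339] x [-0.196  0.981 -0.004] z [ 0.002 -0.003 -1.   ] w 0.0324 F [-4.6 -8.1 14. ]
knob 0.55 [253.4 251.4] [ 0.5997 -0.0558  0.08  ] tool d/0.2 [ 0.012 -0.009 -0.231]
cam in tool [ 0.0711 -0.0008 -0.1869] axis [-0.252  0.003  0.968] K [297.31863964 297.31863964 255.43572743 194.26743838]
knob 0.73 [269.5 219.7] [array([0.5954, 0.0236, 0.08  ]), array([0.5998, 0.018 , 0.09  ])]
knob 0.48 [253.6 233.6] [array([ 0.5954, -0.0546,  0.08  ]), array([ 0.5999, -0.0594,  0.09  ])]
foot 0.55 [269.9 211.4] [array([0.5727, 0.0507, 0.08  ]), array([0.5774, 0.0448, 0.09  ])]
[355.   0. 256.] [-0.4054285  -0.16942386  1.51342266]
```

The force stays flat at about 12–14 N while the tool follows its command, past the height where the stop should be. That suggests the ball is slipping in the pads. I'll let go (the ratchet holds), close the fingers and push on top of the ball, which gives a clear stop signal.

Emit:
play_rows:
  motion:
    - [0,0,0,0,0,0,60]
    - [0,0,0,0,0,0,60]
    - [0,0,0,0,0,0,60]
    - [-0.004,-0.002,-0.2,0,0,0,60]
    - [-0.004,-0.002,-0.44,0,0,0,60]
  squeeze: 20

```text
time: 40.02
ee_pos: [0.6, -0.0557, 0.1202]
eef_rot: [0.633, 0.774, -0.0, -0.001]
ft_force: [-0.7, -0.3, 0.2]
width: 0.052
```

Emit:
play_rows:
  motion:
    - [0,0,0,0,0,0,0]
    - [0,0,0,0,0,0,0]
    - [0,0,0,0,0,0,0]
    - [0,0,0,0,0,0,0]
    - [0,0,0,0,0,0,0]

```text
time: 40.65
ee_pos: [0.6005, -0.0559, 0.1197]
eef_rot: [0.633, 0.774, -0.0, -0.0]
ft_force: [-0.5, 0.3, 0.2]
width: 0.01
```

```bash
python3 w.py w23 knob=.0985;  python3 - <<'E'
from h import *
W=eyes.camera('wrist');S=eyes.camera('scene');T=eyes.camera('top')
L=[]
for p,f in((W,1),(S,0),(T,0)):
    for o in eyes.landmark_of(p,'knob')[:2]:
        print(f,round(o['p'],2),np.round(o['xy'],1)); L.append((p,f,o['xy']))
# intersect with lever plane
N=np.array([.5834,.043]);u=np.array([-.187,.982]);n=np.array([u[1],-u[0]])
for p,f,xy in L:
    c,d=ray(p,xy,bool(f));t=(n@(N-c[:2]))/(n@d[:2]);X=c+t*d;print(np.round(X,4),'along y',round(float((X[:2]-N)@u),4))
E
```

```text
40.65 [ 0.6005 -0.0559  0.1197] x [-0.198  0.98   0.   ] z [-0.001  0.    -1.   ] w 0.01 F [-0.5  0.3  0.2]
knob 0.71 [255.3 212.8] [ 0.5996 -0.055   0.0985] tool d/0.2 [ 0.005 -0.004  0.106]
cam in tool [ 0.071  -0.0008 -0.1869] axis [-0.252  0.003  0.968] K [297.31863964 297.31863964 255.43572743 194.26743838]
1 0.59 [253.3 214.6]
1 0.15 [256.4  78.3]
0 0.61 [252.2 230.4]
0 0.45 [271.9 224.8]
0 0.61 [360.2 273.1]
[0.5309 0.3185 1.2109] along y 0.2804
[ 0.5574  0.1795 -0.9988] along y 0.1389
[ 0.6053 -0.072   0.1279] along y -0.1171
[ 0.5804  0.0586 -0.0016] along y 0.0158
[0.5474 0.2318 2.8812] along y 0.1922
```

Emit:
play_rows:
  motion:
    - [0,0,0.03,0,0,0,0]
    - [0,0,0.06,0,0,0,0]
    - [0,0,0.09,0,0,0,0]
    - [0,0,0.12,0,0,0,0]
    - [0,0,0.14,0,0,0,0]

```text
time: 41.68
ee_pos: [0.6006, -0.056, 0.0917]
eef_rot: [0.633, 0.774, -0.0, -0.0]
ft_force: [-0.1, -0.3, 1.0]
width: 0.0004
```

Emit:
play_rows:
  motion:
    - [0,0,0.02,0,0,0,0]
    - [0,0,0.03,0,0,0,0]
    - [0,0,0.03,0,0,0,0]

```text
time: 42.05
ee_pos: [0.6009, -0.0566, 0.0866]
eef_rot: [0.634, 0.774, -0.0, 0.0]
ft_force: [-2.1, -2.5, 5.5]
width: 0.0005
```

Emit:
play_rows:
  motion:
    - [0,0,0.01,0,0,0,0]
    - [0,0,0.02,0,0,0,0]
    - [0,0,0.025,0,0,0,0]
    - [0,0,0.025,0,0,0,0]

```text
time: 42.55
ee_pos: [0.6014, -0.057, 0.0823]
eef_rot: [0.634, 0.774, -0.0, 0.001]
ft_force: [-3.0, -2.8, 9.3]
width: 0.0003
```

Emit:
play_rows:
  motion:
    - [0,0,0.01,0,0,0,0]
    - [0,0,0.02,0,0,0,0]
    - [0,0,0.025,0,0,0,0]
    - [0,0,0.025,0,0,0,0]

```text
time: 43.05
ee_pos: [0.6018, -0.0574, 0.0777]
eef_rot: [0.634, 0.774, 0.0, 0.002]
ft_force: [-3.0, -5.4, 11.1]
width: 0.0004
```

```bash
python3 w.py w24 knob=.0885
```

```text
43.05 [ 0.6018 -0.0574  0.0777] x [-0.197  0.98  -0.002] z [ 0.002 -0.002 -1.   ] w 0.0004 F [-3.  -5.4 11.1]
knob 0.72 [253.2 227. ] [ 0.5993 -0.0555  0.0885] tool d/0.2 [ 0.012 -0.01  -0.054]
cam in tool [ 0.0711 -0.0007 -0.1869] axis [-0.252  0.003  0.968] K [297.31863964 297.31863964 255.43572743 194.26743838]
```

Emit:
play_rows:
  motion:
    - [0,0,0.01,0,0,0,0]
    - [0,0,0.015,0,0,0,0]
    - [0,0,0.015,0,0,0,0]

```text
time: 43.52
ee_pos: [0.602, -0.0576, 0.075]
eef_rot: [0.634, 0.773, 0.0, 0.002]
ft_force: [-2.4, -5.2, 13.2]
width: 0.0002
```

Emit:
play_rows:
  motion:
    - [0,0,0.01,0,0,0,0]
    - [0,0,0.01,0,0,0,0]

```text
time: 43.78
ee_pos: [0.6022, -0.0577, 0.073]
eef_rot: [0.634, 0.773, 0.0, 0.002]
ft_force: [-1.6, -4.8, 12.3]
width: 0.0005
```

Emit:
play_rows:
  motion:
    - [0,0,0.01,0,0,0,0]
    - [0,0,0.01,0,0,0,0]

```text
time: 44.02
ee_pos: [0.6031, -0.0576, 0.0722]
eef_rot: [0.634, 0.773, 0.001, 0.003]
ft_force: [-1.7, -5.3, 19.1]
width: 0.0007
```

Emit:
play_rows:
  motion:
    - [0,0,0.006,0,0,0,0]
    - [0,0,0.006,0,0,0,0]

```text
time: 44.28
ee_pos: [0.604, -0.0575, 0.0721]
eef_rot: [0.634, 0.773, 0.001, 0.004]
ft_force: [-2.2, -4.4, 23.7]
width: 0.0004
```

```bash
python3 w.py w25 knob=.080
```

```text
44.28 [ 0.604  -0.0575  0.0721] x [-0.196  0.981 -0.004] z [ 0.007 -0.003 -1.   ] w 0.0004 F [-2.2 -4.4 23.7]
knob 0.66 [250.7 226.5] [ 0.6    -0.0567  0.08  ] tool d/0.2 [ 0.008 -0.018 -0.04 ]
cam in tool [ 0.0711 -0.0008 -0.1869] axis [-0.252  0.003  0.968] K [297.31863964 297.31863964 255.43572743 194.26743838]
```

The stop is firm: height is constant at 72.1 mm while force rises 19→24 N. The fingertips are creeping sideways off the ball's crown, though, so I ease off, recentre and press again.

Emit:
play_rows:
  motion:
    - [0,0,-0.06,0,0,0,0]
    - [0,0,-0.14,0,0,0,0]
    - [0,-0.018,-0.14,0,0,0,0]
    - [0,-0.018,-0.14,0,0,0,0]

```text
time: 44.88
ee_pos: [0.5963, -0.0568, 0.0951]
eef_rot: [0.633, 0.774, -0.001, -0.001]
ft_force: [-0.4, -0.4, 0.5]
width: 0.0002
```

```bash
python3 w.py w26 knob=.0985; python3 w.py w27 knob=.0985 | grep knob; python3 - <<'E'
from fit import *
s=r.read_state();R=Ro.from_quat(s['eef_rot']).as_matrix();W=eyes.camera('wrist')
for o in eyes.regions_of(W,'knob')[:1]:
    m=o['region'];ys,xs=np.nonzero(m);print(round(o['p'],2),xs.min(),xs.max(),ys.min(),ys.max())
    for y in range(ys.min(),ys.max(),4):
        q=xs[ys==y]; print(y,q.min(),q.max(),(q.min()+q.max())/2) if len(q) else 0
E
```

```text
44.88 [ 0.5963 -0.0568  0.0951] x [-0.198  0.98   0.   ] z [-0.001 -0.    -1.   ] w 0.0002 F [-0.4 -0.4  0.5]
knob 0.87 [263.9 224.8] [ 0.601  -0.0548  0.0985] tool d/0.2 [ 0.005  0.025 -0.017]
cam in tool [ 0.0711 -0.0007 -0.1869] axis [-0.252  0.003  0.968] K [297.31863964 297.31863964 255.43572743 194.26743838]
knob 0.83 [258.9 225.8] [ 0.5981 -0.0561  0.0985] tool d/0.2 [ 0.002  0.008 -0.017]
0.91 237 287 186 224
186 251 255 253.0
190 249 276 262.5
194 249 276 262.5
198 249 276 262.5
202 248 276 262.0
206 245 278 261.5
210 242 282 262.0
214 239 285 262.0
218 237 287 262.0
222 237 287 262.0
```

The knob region is symmetric about column 262, so the ball is about 4 mm in tool +y. The earlier drift was the arm yielding under load, so I pre-compensate by about half and press again.

Emit:
play_rows:
  motion:
    - [0.006,0.009,0,0,0,0,0]
    - [0.006,0.009,0.03,0,0,0,0]
    - [0.006,0.009,0.06,0,0,0,0]
    - [0.006,0.009,0.085,0,0,0,0]
    - [0.006,0.009,0.1,0,0,0,0]

```text
time: 45.8
ee_pos: [0.5998, -0.0564, 0.077]
eef_rot: [0.634, 0.774, 0.0, 0.001]
ft_force: [-1.3, -3.2, 11.2]
width: 0.0002
```

Emit:
play_rows:
  motion:
    - [0,0,0.01,0,0,0,0]
    - [0,0,0.02,0,0,0,0]
    - [0,0,0.025,0,0,0,0]
    - [0,0,0.025,0,0,0,0]

```text
time: 46.3
ee_pos: [0.5999, -0.0568, 0.0725]
eef_rot: [0.634, 0.773, -0.0, 0.002]
ft_force: [-1.3, -3.6, 14.1]
width: 0.0002
```

Emit:
play_rows:
  motion:
    - [0,0,0.006,0,0,0,0]
    - [0,0,0.01,0,0,0,0]
    - [0,0,0.01,0,0,0,0]

```text
time: 46.68
ee_pos: [0.6012, -0.0567, 0.0721]
eef_rot: [0.634, 0.773, 0.001, 0.003]
ft_force: [-2.7, -3.8, 23.3]
width: 0.0005
```

On the stop again and centred. Hold to check stability and look once more by numbers.

Emit:
play_rows:
  motion:
    - [0,0,0,0,0,0,0]
    - [0,0,0,0,0,0,0]
    - [0,0,0,0,0,0,0]
    - [0,0,0,0,0,0,0]
    - [0,0,0,0,0,0,0]

```text
time: 47.3
ee_pos: [0.6012, -0.0567, 0.0721]
eef_rot: [0.634, 0.773, 0.001, 0.003]
ft_force: [-3.0, -4.1, 23.1]
width: 0.0002
```

```bash
python3 w.py w28 knob=.080 core_top_mid=.049; python3 - <<'E'
from h import *
S=eyes.camera('scene')
for n,z in(('core_top_mid',.01),('multimeter',0),('screwdriver',0),('clip_tray',0),('solder_reel',0)):
    for o in eyes.landmark_of(S,n)[:4]: print(n,round(o['p'],2),np.round(o['xy']),np.round(atz(S,o['xy'],z)[:2],3))
E
```

```text
47.3 [ 0.6012 -0.0567  0.0721] x [-0.197  0.98  -0.004] z [ 0.006 -0.003 -1.   ] w 0.0002 F [-3.  -4.1 23.1]
knob 0.71 [254.9 227.5] [ 0.6   -0.056  0.08 ] tool d/0.2 [ 0.004 -0.005 -0.039]
cam in tool [ 0.0711 -0.0007 -0.1869] axis [-0.252  0.003  0.968] K [297.31863964 297.31863964 255.43572743 194.26743838]
core_top_mid 0.8 [189. 300.] [ 0.59  -0.336]
core_top_mid 0.52 [182. 268.] [ 0.487 -0.279]
core_top_mid 0.5 [134. 308.] [ 0.487 -0.467]
multimeter 0.89 [318. 158.] [0.493 0.454]
multimeter 0.69 [288. 194.] [0.529 0.207]
screwdriver 0.67 [143. 246.] [ 0.32  -0.316]
clip_tray 0.58 [319. 260.] [0.794 0.061]
solder_reel 0.57 [252. 310.] [ 0.75  -0.221]
```

Stable: no creep and constant force. Bystanders and decoys are where they were. Handing in.

```bash
python3 -c "
from bench import job
print(job.close_job())"
```

```text
the job is handed in; nothing more can be done
None
```

The inductor is assembled in the nest and I handed the job in at about 47 s, with the closed fingertips still pressing the lever down on its stop.

- **Seating:** The lower half, coil and upper half went in that order. Each seated within about 0.1 mm of its predicted height, with low contact forces. The lower half read up to about 12 N on the floor, the coil about 3 N and the upper half about 7.5 N.
- **Lever:** At hand-in the knob was held at a constant height with a steady 23 N, not moving over 0.6 s. Pressing further raised only the force. The ratchet clicks were not observed directly. That the lever is past the last one rests on the hard stop and on where it sat after I let go, about 1.66 rad from the wrist camera.
- **Bystanders:** In the last pictures the decoys and other things on the bench read within about 1 cm of their starting positions.

**What disagreed**
- **Fingertips:** The real fingertips end more than 23 mm short of the reported TCP. My first close on the lower half therefore passed over it without touching, and I corrected for the offset from then on.
- **Ball knob:** The ball seemed to slip in the pinch near the end, with force flat at 12–14 N below the expected stop height. I let go, the ratchet held, and I pushed on top of the ball with closed fingers instead.
- **First push:** The first push from above crept a few millimetres sideways, so I recentred and repeated it.
- **Final check:** I had used all 12 pictures by then, so the last checks are numeric only. The scene and top cameras' readings of the knob late on were inconsistent and I did not use them.

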